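Make up a suspension bolt-and-bush kit at the parts counter

TASK

Make up this order on the parts counter: stand every long bolt in the steel cup, tip down and head up, and set every rubber bush upright in the tray, one to a pocket, the flanged ones (flange down) in the back row along the high wall and the plain ones in the front row. When all of it is in place, press the grey button fully down to call for collection. Leave the tape roll, spray can, jar and carton where they stand; a piece may get knocked aside as you work, so check and put it right.

Things in the scene. Friction and masses are not known exactly. Their poses are not given: they have to be found in the camera images.
- bolt0: Long steel hex-head bolt, 250 g, lying on the counter, head to the right (may be absent). 150 mm long; round shank 16 mm diameter; hex head 24 mm across flats, 10 mm thick. Origin: on its axis, halfway along its length, 9 to 12 mm above the counter when lying. Its x axis runs along the bolt from the head (x = -75 to -65 mm) to the plain tip (x = +75 mm).
- bolt0_tip (a point): The centre of the tip face of bolt0, the end away from the head.
- bolt1: Long steel hex-head bolt, 250 g, lying on the counter, head to the right (may be absent). 150 mm long; round shank 16 mm diameter; hex head 24 mm across flats, 10 mm thick. Origin: on its axis, halfway along its length, 9 to 12 mm above the counter when lying. Its x axis runs along the bolt from the head (x = -75 to -65 mm) to the plain tip (x = +75 mm).
- bolt1_tip (a point): The centre of the tip face of bolt1, the end away from the head.
- bolt2: Long steel hex-head bolt, 250 g, lying on the counter, head to the right (may be absent). 150 mm long; round shank 16 mm diameter; hex head 24 mm across flats, 10 mm thick. Origin: on its axis, halfway along its length, 9 to 12 mm above the counter when lying. Its x axis runs along the bolt from the head (x = -75 to -65 mm) to the plain tip (x = +75 mm).
- bolt2_tip (a point): The centre of the tip face of bolt2, the end away from the head.
- plain0: Plain black rubber bush (may be absent): upright cylinder 34 mm diameter, 38 mm tall (a steel sleeve stands 2 mm proud on top, for looks), about 90 g. Origin: centre of its underside, z up.
- plain1: Plain black rubber bush (may be absent): upright cylinder 34 mm diameter, 38 mm tall (a steel sleeve stands 2 mm proud on top, for looks), about 90 g. Origin: centre of its underside, z up.
- plain2: Plain black rubber bush (may be absent): upright cylinder 34 mm diameter, 38 mm tall (a steel sleeve stands 2 mm proud on top, for looks), about 90 g. Origin: centre of its underside, z up.
- flanged0: Flanged black rubber bush (may be absent): cylinder 30 mm diameter standing on a wider round flange 48 mm diameter and 8 mm thick at its foot; 38 mm tall in all, about 90 g. Origin: centre of the flange's underside, z up.
- flanged1: Flanged black rubber bush (may be absent): cylinder 30 mm diameter standing on a wider round flange 48 mm diameter and 8 mm thick at its foot; 38 mm tall in all, about 90 g. Origin: centre of the flange's underside, z up.
- flanged2: Flanged black rubber bush (may be absent): cylinder 30 mm diameter standing on a wider round flange 48 mm diameter and 8 mm thick at its foot; 38 mm tall in all, about 90 g. Origin: centre of the flange's underside, z up.
- tray: Fixed aluminium tray, 128 (x) by 190 mm (y), two rows of three square pockets 58 mm wide inside. Floor 4 mm, pocket walls 13 mm above the counter, 4 mm thick; a 40 mm high wall along the back (+x) marks the back row. Origin: centre of its underside; x points from front row (x = -31 mm) to back row (x = +31 mm); pocket centres at y = +62, 0, -62 mm in each row.
- cup: Fixed round steel holder cup, upright, 85 mm high, 72 mm outer and 64 mm inner diameter; inner floor 5 mm above the counter. Origin: centre of its underside.
- ready (a joint): Travel of the grey push button (m): 0 up, 0.006 fully pressed. It springs back; fully down takes about 5 N straight down.
- ready_top (a point): Centre of the top face of the push button, 40 mm diameter, in a black housing fixed to the counter.
- tape_roll: Bystander: cardboard ring 52 mm diameter, 20 mm high, flat on the counter. Origin: centre of its underside.
- spray_can: Bystander: upright can 52 mm diameter, 150 mm high. Origin: centre of its underside.
- grease_jar: Bystander: white jar 60 mm diameter, 60 mm high. Origin: centre of its underside.
- filter_carton: Bystander: cardboard box 70 by 100 by 60 mm high. Origin: centre of its underside.

How it is judged (in metres and radians):
On the way, in this order (a step that is already met when the one before it is completed fails the run):
1. every bolt stands in the cup and every bush is in a pocket of its row (horizontal distance between each of bolt0_tip, bolt1_tip, bolt2_tip and cup below 0.034 m and z of bolt0_tip in the frame of cup between -0.003 and 0.025 m and angle between each of bolt0, bolt1, bolt2's own x axis and vertical above 2.45 rad and z of bolt1_tip in the frame of cup between -0.003 and 0.025 m and z of bolt2_tip in the frame of cup between -0.003 and 0.025 m and x of plain0 in the frame of tray between -0.047 and -0.015 m and (y of plain0 in the frame of tray between 0.046 and 0.078 m or y of plain0 in the frame of tray between -0.016 and 0.016 m or y of plain0 in the frame of tray between -0.078 and -0.046 m) and (angle between plain0's own z axis and vertical below 0.12 rad or angle between plain0's own z axis and vertical above 3.02 rad) and height (world z) of each of plain0, plain1, plain2 below 0.046 m and x of plain1 in the frame of tray between -0.047 and -0.015 m and (y of plain1 in the frame of tray between 0.046 and 0.078 m or y of plain1 in the frame of tray between -0.016 and 0.016 m or y of plain1 in the frame of tray between -0.078 and -0.046 m) and (angle between plain1's own z axis and vertical below 0.12 rad or angle between plain1's own z axis and vertical above 3.02 rad) and x of plain2 in the frame of tray between -0.047 and -0.015 m and (y of plain2 in the frame of tray between 0.046 and 0.078 m or y of plain2 in the frame of tray between -0.016 and 0.016 m or y of plain2 in the frame of tray between -0.078 and -0.046 m) and (angle between plain2's own z axis and vertical below 0.12 rad or angle between plain2's own z axis and vertical above 3.02 rad) and x of flanged0 in the frame of tray between 0.015 and 0.047 m and (y of flanged0 in the frame of tray between 0.046 and 0.078 m or y of flanged0 in the frame of tray between -0.016 and 0.016 m or y of flanged0 in the frame of tray between -0.078 and -0.046 m) and angle between each of flanged0, flanged1, flanged2's own z axis and vertical below 0.12 rad and height (world z) of each of flanged0, flanged1, flanged2 below 0.012 m and x of flanged1 in the frame of tray between 0.015 and 0.047 m and (y of flanged1 in the frame of tray between 0.046 and 0.078 m or y of flanged1 in the frame of tray between -0.016 and 0.016 m or y of flanged1 in the frame of tray between -0.078 and -0.046 m) and x of flanged2 in the frame of tray between 0.015 and 0.047 m and (y of flanged2 in the frame of tray between 0.046 and 0.078 m or y of flanged2 in the frame of tray between -0.016 and 0.016 m or y of flanged2 in the frame of tray between -0.078 and -0.046 m)), for 0.2 s.
2. the button is pressed fully down (value of joint ready above 0.0045 m), for 0.05 s.
At the end, for the whole second after the job is handed in: Bolts tip down in the cup, tip within 20 mm of its floor, leaning under 40 degrees; plain bushes in front-row and flanged (flange down) in back-row pockets, on the floor, upright within 7 degrees, within 16 mm of centre each way; all at rest; button pressed over 4.5 mm after that and released (all of step 1 and linear speed of each of bolt0, bolt1, bolt2, plain0, plain1, plain2, flanged0, flanged1, flanged2 below 0.03 m/s and value of joint ready below 0.002 m); the robot touches nothing.
It fails at once if the tape roll is shoved more than 50 mm or knocked over (distance of tape_roll from where it was at the start of the episode above 0.05 m or angle between tape_roll's own z axis and vertical above 0.6 rad).
It fails at once if the spray can is shoved more than 50 mm or knocked over (distance of spray_can from where it was at the start of the episode above 0.05 m or angle between spray_can's own z axis and vertical above 0.6 rad).
It fails at once if the grease jar is shoved more than 50 mm or knocked over (distance of grease_jar from where it was at the start of the episode above 0.05 m or angle between grease_jar's own z axis and vertical above 0.6 rad).
It fails at once if the filter carton is shoved more than 50 mm or knocked over (distance of filter_carton from where it was at the start of the episode above 0.05 m or angle between filter_carton's own z axis and vertical above 0.6 rad).
Of bolt0, bolt1, bolt2 only 2 to 3 are there at a start; the rules pass over those that are not, and their reading is None.
Of plain0, plain1, plain2, flanged0, flanged1, flanged2 only 3 to 5 are there at a start; the rules pass over those that are not, and their reading is None.
At some moment in a run one of plain0, plain1, plain2, flanged0, flanged1, flanged2 may be knocked a few centimetres aside while the robot is not near it.
It also fails if it takes over 210 s, if anything falls off the work surface, if the arm or the gripper's body presses on something with over 40 N, if the wrist force passes 120 N, or if a joint passes its speed limit or range.

ROBOT

A 6-joint arm with a two-finger parallel gripper is mounted at the origin on the work surface. World frame = base frame: x ahead of the robot, y to its left, z up, the work surface at z = 0. Lengths are in mm, angles in rad, forces in N, time in s.
With the tool pointing down it reaches from about 350 to 975 mm from the base axis. Payload 7.1 kg.
Tool frame: the origin (TCP) lies midway between the tips of the shut fingers; the grasp point (between the pads) lies 19 mm behind it; z points along the fingers, y is the line along which they close (so a half turn about z gives the same grasp; the last joint's range is limited). The gripper opens to 88 mm and grips with 3 to 60 N. Pads are 20 mm wide; open, the fingers measure 115 mm over their backs; the gripper's body (75 mm by 178 mm) begins 61 mm behind the grasp point.
Start: joints at [-1.361, 0.423, 1.63, -0, 1.089, -0.019], TCP at [141.775, -608.691, 222.675] pointing down, gripper open.
Joint ranges: [-3, 3], [-0.9, 2.11], [0.09, 2.58], [-1.31, 4.45], [0.11, 2.69], [-2.54, 2.54]. Speed limits (rad/s): [2.39, 2.39, 3.01, 3.14, 3.14, 3.14].

INTERFACE

Orientations are given as a rotation vector (axis times angle).
In Python, from workcell import get_obs, get_image, camera_params, close_job gives the robot as it stands.
- The arm moves only by the shell command python3 -m creep 'ROWS' [OPENING]. ROWS is a JSON object of lists of equal length, an entry for each row: "delta_pos": the shift along the tool's x, y, z in m, a list of three; "twist": the turn, a rotation vector about the tool's x, y, z in degrees, a list of three. A call has 1 to 20 rows; each row shifts and turns the commanded pose from where the row before left it, along the tool's axes as they then stand; what a row does not reach is not made up. A row lasts 1/12 s, in which the tool goes at most 41.7 mm and 7.16 degrees, less where a joint would pass 70% of its speed; a pose out of reach is approached as far as the arm can. A call with a gripper value outside its range is refused whole. OPENING is the opening, from 0 (shut) to 1 (fully open), set as the call begins (- or left out, the last holds). The fingers move at their own pace and stop on an object; the grip force is fixed at half the most. Time passes only in rows, so rows that do not move let the fingers close. It gives the time, the measured TCP pose, the force, the opening and the grip force at its end, in the units of the state.
- get_obs(): the state, without advancing time (a new reading comes with each control period).
- get_image(name): name is "scene" or "top"; returns (picture, depth): 480x640x3 uint8, red, green, blue; 480x640 float32, mm along the optical axis (not along the pixel's ray), 0 where there is no reading.
- camera_params(name): a dict with "camera_matrix" (3x3 intrinsics, pixels), "k1" (the pictures are not rectified: a ray, as slopes to the right and down, at radius r is drawn at 1 + k1 r^2 times it, then the intrinsics apply), "extrinsics" (4x4, takes a point from camera to world coordinates). Camera axes: x right, y down, z forward; pixel columns grow to the right and rows downward; lengths in mm; the calibration is good to about 2 mm. A picture is of the moment at which its call begins. camera_params takes no time and is no camera call.
- close_job(): hands the job in; it is judged then, once.
The state is a dict: "t": time; "qpos": joint angles; "qvel": joint speeds; "joint_torque": joint torques, N m; "ee_pos": TCP position; "orientation": TCP orientation; "ft_force": force on the tool from outside, world axes, zero at the start; "moment": the same for the moment, N m; "width": finger opening in mm; "grasp_force": force on a finger pad.
Only numpy, scipy, OpenCV 4.12 (cv2) and the standard library are available. Lean on these libraries where they do the work, as an engineer would, in place of code of your own. Each camera call takes 0.05 s, during which the arm holds its last target. There are 200 camera calls.

## Working session

There is one attempt and no reset: what is moved stays moved. The work goes in short steps, Python scripts to look and compute and a shell command to move; the robot and the scene stay as the last step left them, time stands still between calls to the robot, and variables do not carry over. Pictures are saved under pics/ and viewed, at most 14 in all, crops included, and the job is handed in when it is done.

```bash
mkdir -p pics
cat > h.py <<'E'
import numpy as np, cv2
from workcell import *
from scipy.spatial.transform import Rotation as R
def shot(n,name):
    im,d=get_image(n); cv2.imwrite('pics/'+name+'.png',im[:,:,::-1]); np.savez('pics/'+name,im=im,d=d); return im,d
def cloud(n,d):
    p=camera_params(n);K=np.array(p['camera_matrix']);k1=p['k1'];T=np.array(p['extrinsics'])
    v,u=np.mgrid[0:480,0:640]
    x=(u-K[0,2])/K[0,0];y=(v-K[1,2])/K[1,1]
    s=np.ones_like(x)
    for _ in range(20): s=1+k1*((x/s)**2+(y/s)**2)
    x,y=x/s,y/s
    P=np.stack([x*d,y*d,d],-1)@T[:3,:3].T+T[:3,3]
    P[d==0]=np.nan
    return P
def st():
    o=get_obs(); print('t',o['t'],'p',np.round(o['ee_pos'],1),'rv',np.round(o['orientation'],3),'w',o['width'],'g',o['grasp_force'],'F',np.round(o['ft_force'],1),'q',np.round(o['qpos'],2))
    print(np.round(R.from_rotvec(o['orientation']).as_matrix(),3).tolist())
E
python3 - <<'E'
from h import *
st()
for n in('top','scene'): 
    im,d=shot(n,n+'0'); p=camera_params(n);print(n,p['camera_matrix'],p['k1'],np.round(p['extrinsics'],2))
E
```

```text
t 0.0 p [ 141.7 -608.2  221.9] rv [-3.12  -0.358  0.   ] w 87.77455130069585 g 0.0 F [ 0.2 -0.4  0.1] q [-1.36  0.42  1.63 -0.    1.09 -0.02]
[[0.974, 0.227, -0.0], [0.227, -0.974, 0.001], [0.0, -0.001, -1.0]]
top [[447.21960363   0.         321.03116878]
 [  0.         447.21960363 240.90293875]
 [  0.           0.           1.        ]] -0.025675956569708003 [[ 0.00000e+00 -9.90000e-01  1.20000e-01  4.36250e+02]
 [-1.00000e+00 -0.00000e+00 -1.00000e-02  6.90600e+01]
 [ 1.00000e-02 -1.20000e-01 -9.90000e-01  1.08066e+03]
 [ 0.00000e+00  0.00000e+00  0.00000e+00  1.00000e+00]]
scene [[576.85604833   0.         323.76399677]
 [  0.         576.85604833 233.89283958]
 [  0.           0.           1.        ]] -0.049226818071660156 [[-0.00000e+00  8.40000e-01 -5.50000e-01  1.30669e+03]
 [ 1.00000e+00 -0.00000e+00 -1.00000e-02  9.67100e+01]
 [-1.00000e-02 -5.50000e-01 -8.40000e-01  1.23728e+03]
 [ 0.00000e+00  0.00000e+00  0.00000e+00  1.00000e+00]]
```

View pics/top0.png

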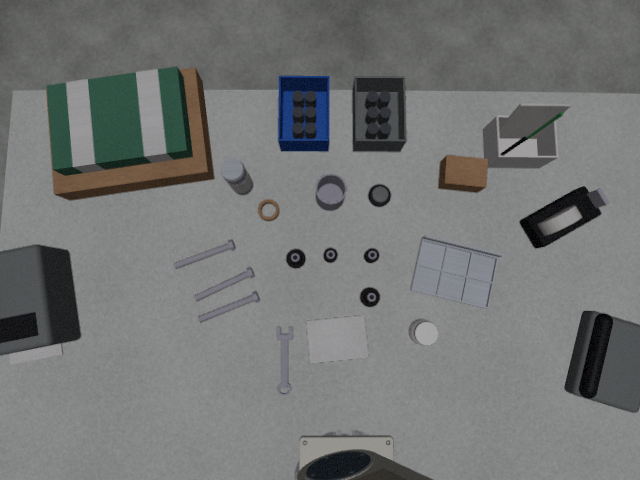

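View pics/scene0.png

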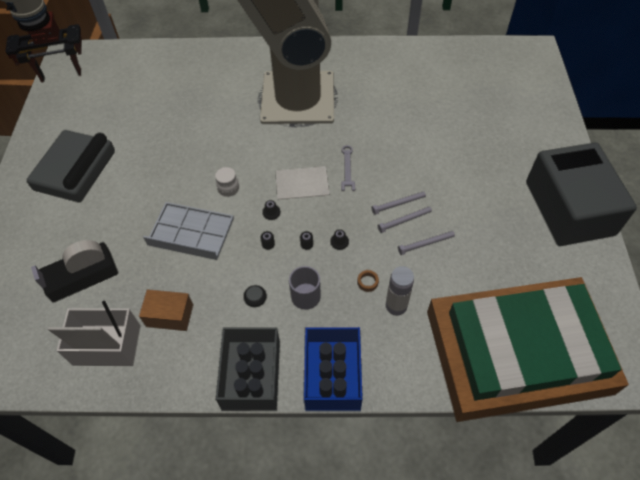

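Top view: three bolts on the left (around (205,254), (224,284), (229,306); heads at the right), flanged bushes at (296,258) and (370,297), plain ones at (330,255) and (372,255). The cup is at (331,192), the button at (379,195) and the tray at (455,272). Next I measure them with depth.

```bash
cat > m.py <<'E'
from h import *
def comps(n,name,zlo=5,zhi=200,box=(200,800,-400,450)):
    f=np.load('pics/'+name+'.npz');P=cloud(n,f['d'].astype(float))
    z=P[...,2];m=(z>zlo)&(z<zhi)&(P[...,0]>box[0])&(P[...,0]<box[1])&(P[...,1]>box[2])&(P[...,1]<box[3])
    N,l,s,c=cv2.connectedComponentsWithStats(m.astype(np.uint8))
    for i in range(1,N):
        if s[i,4]<15: continue
        Q=P[l==i]; t=np.nanpercentile(Q[:,2],90); T=Q[Q[:,2]>t-6]
        (cx,cy),(a,b),g=cv2.minAreaRect(Q[:,:2].astype(np.float32))
        print(n,'px',np.round(c[i]),'n',s[i,4],'ztop',round(t,1),'topmean',np.round(T[:,:2].mean(0),1),'rect',np.round([cx,cy,a,b,g],1))
    return P
if __name__=='__main__':
    P=comps('top','top0')
    g=P[330:400,380:410,2];print('floor',np.nanmedian(g), np.nanmedian(P[200:240,200:230,2]))
    comps('scene','scene0')
E
python3 m.py
python3 - <<'E'
import cv2
im=cv2.imread('pics/top0.png');cv2.imwrite('pics/c1.png',cv2.resize(im[170:340,165:505],None,fx=2.35,fy=2.35,interpolation=cv2.INTER_CUBIC))
E
```

```text
top px [178. 157.] n 3141 ztop 119.1 topmean [770.5 407.2] rect [749.3 387.2 103.5 128.2   1.5]
top px [304. 144.] n 608 ztop 78.1 topmean [790.2 100.3] rect [792.4  99.3 119.9  14.4  89.6]
top px [378. 145.] n 591 ztop 77.1 topmean [789.2 -79. ] rect [792.1 -78.4 119.9  14.   89.5]
top px [474. 168.] n 2237 ztop 74.2 topmean [ 765.1 -366.7] rect [ 732.9 -313.4  103.2  184.4   18.2]
top px [237. 176.] n 787 ztop 149.3 topmean [700.8 251. ] rect [699.4 249.6  50.1  48.5  72. ]
top px [331. 190.] n 587 ztop 83.7 topmean [675.4  34.7] rect [674.   36.1  68.6  71.7  89.8]
top px [379. 194.] n 383 ztop 22.0 topmean [676.4 -83.2] rect [676.2 -84.9  52.1  52.8  89. ]
top px [269. 209.] n 217 ztop 20.5 topmean [637.8 185. ] rect [637.7 184.9  50.2  49.7  44.4]
top px [457. 267.] n 1275 ztop 36.7 topmean [ 548.3 -278.1] rect [ 486.2 -264.   195.   132.5   76.3]
top px [206. 254.] n 444 ztop 19.1 topmean [533.  324.7] rect [529.1 338.7  26.3 151.   19.5]
top px [330. 254.] n 169 ztop 39.0 topmean [527.9  36. ] rect [527.7  36.1  30.7  33.1  89.2]
top px [296. 258.] n 263 ztop 38.6 topmean [521
[... 2770 characters left out ...]
0.6  67.9]
scene px [367. 280.] n 269 ztop 22.2 topmean [639.3 186.9] rect [639.  187.2  52.   51.2  62.3]
scene px [254. 295.] n 405 ztop 23.7 topmean [678.3 -83.1] rect [676.7 -83.1  56.2  56.4  68. ]
scene px [166. 309.] n 1803 ztop 61.9 topmean [ 726.9 -281.7] rect [ 726.2 -282.1  104.    73.7   84.2]
scene px [460. 311.] n 2113 ztop 121.7 topmean [773.  408.2] rect [736.  386.8 126.3 127.9  90. ]
scene px [123. 321.] n 699 ztop 100.5 topmean [ 774.4 -379. ] rect [ 774.3 -372.4   54.9   51.2   89.8]
scene px [250. 334.] n 774 ztop 79.0 topmean [793.2 -77.8] rect [794.1 -77.5 117.3  11.2  89.6]
scene px [332. 334.] n 810 ztop 79.2 topmean [793.5 100.4] rect [782.7  99.5 129.6  43.4  85.2]
```

View pics/c1.png

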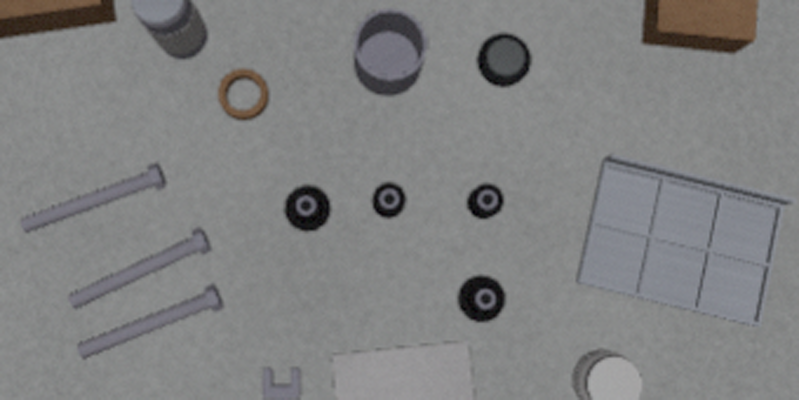

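Both cameras agree to about 2 mm. The cup is at (675.5,36.5), the tray centre near (488,-263) with yaw about -13.7°, the button at (677,-83), the plain bushes at (528.5,37) and (528,-61), and the flanged ones at (521.5,119.5) and (430,-57). First I align the tool with the tray, so that tool x is tray x.

```bash
cat > to.py <<'E'
import sys,json
from h import *
o=get_obs(); open('log.jsonl','a').write(json.dumps([list(map(float,o['qpos'])),list(map(float,o['ee_pos'])),list(map(float,o['orientation']))])+'\n')
st()
M=R.from_rotvec(o['orientation']).as_matrix()
print('yaw x',np.degrees(np.arctan2(M[1,0],M[0,0])).round(2))
p=np.array(o['ee_pos'])
for a in sys.argv[1:]:
    q=np.array(eval(a),float); print('to',a,'tool delta mm',np.round(M.T@(q-p),1)); p=q
E
python3 to.py; python3 -m creep '{"delta_pos":[[0,0,0],[0,0,0],[0,0,0],[0,0,0],[0,0,0],[0,0,0]],"twist":[[0,0,6.7],[0,0,6.7],[0,0,6.7],[0,0,6.7],[0,0,0],[0,0,0]]}' 1
python3 - <<'E'
import numpy as np
c=np.array([488,-262.8]);f=np.radians(-13.7)
for x in(31,-31):
  for y in(62,0,-62): print(x,y,np.round(c+[x*np.cos(f)-y*np.sin(f),x*np.sin(f)+y*np.cos(f)],1))
E
python3 to.py "[528,-61,120]" "[528,-61,11]" "[528,-61,120]"
```

```text
t 0.1 p [ 141.7 -608.2  222. ] rv [-3.12  -0.358  0.   ] w 87.57836246778234 g 0.0 F [ 0.3 -0.2 -0.6] q [-1.36  0.42  1.63 -0.    1.09 -0.02]
[[0.974, 0.227, -0.0], [0.227, -0.974, 0.001], [0.0, -0.001, -1.0]]
yaw x 13.11
t: 0.6
ee_pos: [141.7, -608.4, 222.3]
orientation: [-3.119, 0.369, 0.0]
ft_force: [0.5, -0.7, 0.3]
width: 87.9
grasp_force: 0.0
31 62 [ 532.8 -209.9]
31 0 [ 518.1 -270.1]
31 -62 [ 503.4 -330.4]
-31 62 [ 472.6 -195.2]
-31 0 [ 457.9 -255.5]
-31 -62 [ 443.2 -315.7]
t 0.6 p [ 141.7 -608.4  222.3] rv [-3.119  0.369  0.   ] w 87.94296638387051 g 0.0 F [ 0.5 -0.7  0.3] q [-1.36  0.42  1.63  0.    1.09  0.45]
[[0.972, -0.233, -0.0], [-0.233, -0.972, 0.001], [-0.0, -0.001, -1.0]]
yaw x -13.49
to [528,-61,120] tool delta mm [ 247.9 -622.4  102.7]
to [528,-61,11] tool delta mm [0.00e+00 1.00e-01 1.09e+02]
to [528,-61,120] tool delta mm [-0.00e+00 -1.00e-01 -1.09e+02]
```

```bash
python3 -m creep '{"delta_pos":[[0.0124,-0.0311,0.0051],[0.0124,-0.0311,0.0051],[0.0124,-0.0311,0.0051],[0.0124,-0.0311,0.0051],[0.0124,-0.0311,0.0051],[0.0124,-0.0311,0.0051],[0.0124,-0.0311,0.0051],[0.0124,-0.0311,0.0051],[0.0124,-0.0311,0.0051],[0.0124,-0.0311,0.0051],[0.0124,-0.0311,0.0051],[0.0124,-0.0311,0.0051],[0.0124,-0.0311,0.0051],[0.0124,-0.0311,0.0051],[0.0124,-0.0311,0.0051],[0.0124,-0.0311,0.0051],[0.0124,-0.0311,0.0051],[0.0124,-0.0311,0.0051],[0.0124,-0.0311,0.0051],[0.0124,-0.0311,0.0051]],"twist":[[0,0,0],[0,0,0],[0,0,0],[0,0,0],[0,0,0],[0,0,0],[0,0,0],[0,0,0],[0,0,0],[0,0,0],[0,0,0],[0,0,0],[0,0,0],[0,0,0],[0,0,0],[0,0,0],[0,0,0],[0,0,0],[0,0,0],[0,0,0]]}' >/dev/null; python3 -m creep '{"delta_pos":[[0,0,0],[0,0,0],[0,0,0]],"twist":[[0,0,0],[0,0,0],[0,0,0]]}' >/dev/null; python3 to.py "[528,-61,120]" "[528,-61,11]"
```

```text
t 2.5167 p [529.4 -63.1 120.5] rv [ 3.12e+00 -3.70e-01 -1.00e-03] w 87.71217005590475 g 0.0 F [ 0.7  0.3 -0.7] q [-0.14  0.44  1.9  -0.    0.8   1.67]
[[0.972, -0.234, -0.001], [-0.234, -0.972, -0.0], [-0.001, 0.0, -1.0]]
yaw x -13.53
to [528,-61,120] tool delta mm [-1.8 -1.7  0.5]
to [528,-61,11] tool delta mm [ 1.00e-01 -0.00e+00  1.09e+02]
```

```bash
python3 -m creep '{"delta_pos":[[-0.0018,-0.0017,0.025],[0,0,0.025],[0,0,0.025],[0,0,0.02],[0,0,0.0145],[0,0,0]],"twist":[[0,0,0],[0,0,0],[0,0,0],[0,0,0],[0,0,0],[0,0,0]]}'; python3 -m creep '{"delta_pos":[[0,0,0],[0,0,0],[0,0,0],[0,0,0],[0,0,0],[0,0,0],[0,0,0],[0,0,0]],"twist":[[0,0,0],[0,0,0],[0,0,0],[0,0,0],[0,0,0],[0,0,0],[0,0,0],[0,0,0]]}' 0; python3 -m creep '{"delta_pos":[[0,0,-0.015],[0,0,-0.03],[0,0,-0.03]],"twist":[[0,0,0],[0,0,0],[0,0,0]]}'; python3 to.py "[472.6,-195.2,86]" "[472.6,-195.2,17]"
```

```text
t: 3.02
ee_pos: [525.9, -62.1, 8.9]
orientation: [-3.119, 0.376, 0.008]
ft_force: [-0.9, 0.6, 1.4]
width: 88.0
grasp_force: 0.0
t: 3.68
ee_pos: [528.7, -60.9, 11.4]
orientation: [3.119, -0.374, 0.0]
ft_force: [-0.2, -0.4, -0.4]
width: 38.0
grasp_force: 0.0
t: 3.93
ee_pos: [527.3, -60.7, 85.9]
orientation: [-3.119, 0.374, 0.006]
ft_force: [0.2, -0.9, -0.8]
width: 33.6
grasp_force: 30.0
t 3.9333 p [527.3 -60.7  85.9] rv [-3.119  0.374  0.006] w 33.64071424733121 g 29.995577037334442 F [ 0.2 -0.9 -0.8] q [-0.14  0.49  1.92 -0.    0.73  1.67]
[[0.972, -0.236, -0.004], [-0.236, -0.972, 0.0], [-0.004, 0.0, -1.0]]
yaw x -13.68
to [472.6,-195.2,86] tool delta mm [-21.3 143.6   0. ]
to [472.6,-195.2,17] tool delta mm [ 0.2 -0.  69. ]
```

```bash
python3 -m creep '{"delta_pos":[[-0.0043,0.0287,0],[-0.0043,0.0287,0],[-0.0043,0.0287,0],[-0.0043,0.0287,0],[-0.0043,0.0287,0],[0,0,0],[0,0,0.025],[0,0,0.02],[0,0,0.012],[0,0,0.006],[0,0,0]],"twist":[[0,0,0],[0,0,0],[0,0,0],[0,0,0],[0,0,0],[0,0,0],[0,0,0],[0,0,0],[0,0,0],[0,0,0],[0,0,0]]}'; python3 to.py; python3 -m creep '{"delta_pos":[[0,0,0.0025],[0,0,0.002],[0,0,0]],"twist":[[0,0,0],[0,0,0],[0,0,0]]}'
```

```text
t: 4.85
ee_pos: [473.3, -194.6, 22.2]
orientation: [-3.119, 0.374, 0.003]
ft_force: [-0.1, -0.4, 0.2]
width: 33.2
grasp_force: 30.0
t 4.85 p [ 473.3 -194.6   22.2] rv [-3.119e+00  3.740e-01  3.000e-03] w 33.24709684724926 g 29.999854266643524 F [-0.1 -0.4  0.2] q [-0.41  0.59  1.98  0.    0.58  1.4 ]
[[0.972, -0.236, -0.002], [-0.236, -0.972, 0.001], [-0.002, -0.001, -1.0]]
yaw x -13.67
t: 5.1
ee_pos: [474.5, -195.1, 20.9]
orientation: [3.119, -0.374, 0.002]
ft_force: [-5.2, 3.9, 20.5]
width: 32.9
grasp_force: 30.0
```

```bash
python3 -m creep '{"delta_pos":[[0,0,-0.002],[0,0,0],[0,0,0],[0,0,0],[0,0,0]],"twist":[[0,0,0],[0,0,0],[0,0,0],[0,0,0],[0,0,0]]}' 0.6;  python3 -m creep '{"delta_pos":[[0,0,-0.02],[0,0,-0.03],[0,0,-0.03],[0,0,0]],"twist":[[0,0,0],[0,0,0],[0,0,0],[0,0,0]]}'; python3 to.py "[528.5,37,100]" "[528.5,37,12]"
```

```text
t: 5.52
ee_pos: [473.8, -195.3, 20.6]
orientation: [3.119, -0.374, 0.0]
ft_force: [0.4, 0.5, -0.1]
width: 52.7
grasp_force: 0.0
t: 5.85
ee_pos: [476.6, -196.6, 105.0]
orientation: [3.117, -0.374, 0.011]
ft_force: [0.3, -0.9, 0.6]
width: 53.0
grasp_force: 0.0
t 5.85 p [ 476.6 -196.6  105. ] rv [ 3.117 -0.374  0.011] w 53.00329689052671 g 0.0 F [ 0.3 -0.9  0.6] q [-0.41  0.44  1.95  0.    0.74  1.4 ]
[[0.972, -0.237, 0.007], [-0.237, -0.972, -0.003], [0.007, 0.001, -1.0]]
yaw x -13.69
to [528.5,37,100] tool delta mm [  -4.9 -239.2    4.6]
to [528.5,37,12] tool delta mm [-0.6 -0.1 88. ]
```

```bash
python3 -m creep '{"delta_pos":[[-0.0003,-0.0299,0],[-0.0003,-0.0299,0],[-0.0003,-0.0299,0],[-0.0003,-0.0299,0],[-0.0003,-0.0299,0],[-0.0003,-0.0299,0],[-0.0003,-0.0299,0],[-0.0003,-0.0299,0],[0,0,0],[0,0,0]],"twist":[[0,0,0],[0,0,0],[0,0,0],[0,0,0],[0,0,0],[0,0,0],[0,0,0],[0,0,0],[0,0,0],[0,0,0]]}' 0.75; python3 to.py "[528.5,37,12]"
```

```text
t: 6.68
ee_pos: [527.9, 38.8, 100.1]
orientation: [3.12, -0.37, -0.001]
ft_force: [0.4, -0.7, 0.4]
width: 65.9
grasp_force: 0.0
t 6.6833 p [527.9  38.8 100.1] rv [ 3.12e+00 -3.70e-01 -1.00e-03] w 65.94624033609517 g 0.0 F [ 0.4 -0.7  0.4] q [ 0.05  0.47  1.92 -0.    0.76  1.86]
[[0.972, -0.234, -0.001], [-0.234, -0.972, -0.0], [-0.001, 0.0, -1.0]]
yaw x -13.52
to [528.5,37,12] tool delta mm [ 1.1  1.6 88.1]
```

```bash
python3 -m creep '{"delta_pos":[[0.001,0.0016,0.025],[0,0,0.025],[0,0,0.02],[0,0,0.012],[0,0,0.006],[0,0,0],[0,0,0]],"twist":[[0,0,0],[0,0,0],[0,0,0],[0,0,0],[0,0,0],[0,0,0],[0,0,0]]}'; python3 -m creep '{"delta_pos":[[0,0,0],[0,0,0],[0,0,0],[0,0,0],[0,0,0],[0,0,0],[0,0,0],[0,0,-0.02],[0,0,-0.03],[0,0,-0.03]],"twist":[[0,0,0],[0,0,0],[0,0,0],[0,0,0],[0,0,0],[0,0,0],[0,0,0],[0,0,0],[0,0,0],[0,0,0]]}' 0; python3 -m creep '{"delta_pos":[[0,0.0301,0],[0,0.0301,0],[0,0.0301,0],[0,0.0301,0],[0,0.0301,0],[0,0.0301,0],[0,0.0301,0],[0,0.0301,0],[0,0.0301,0],[0,0.0301,0],[0,0,0],[0,0,0]],"twist":[[0,0,0],[0,0,0],[0,0,0],[0,0,0],[0,0,0],[0,0,0],[0,0,0],[0,0,0],[0,0,0],[0,0,0],[0,0,0],[0,0,0]]}';python3 to.py "[457.9,-255.5,18]"
```

```text
t: 7.27
ee_pos: [528.8, 35.4, 12.9]
orientation: [3.119, -0.375, -0.0]
ft_force: [-0.6, 0.2, -0.1]
width: 65.7
grasp_force: 0.0
t: 8.1
ee_pos: [527.4, 35.8, 92.6]
orientation: [3.119, -0.374, -0.005]
ft_force: [1.2, 0.1, -1.1]
width: 33.3
grasp_force: 30.0
t: 9.1
ee_pos: [456.8, -257.7, 92.5]
orientation: [-3.118, 0.379, 0.0]
ft_force: [-0.0, 0.0, -1.1]
width: 33.8
grasp_force: 30.0
t 9.1 p [ 456.8 -257.7   92.5] rv [-3.118  0.379  0.   ] w 33.79239464395446 g 29.999719262123108 F [-0.   0.  -1.1] q [-0.54  0.47  1.93  0.    0.74  1.28]
[[0.971, -0.24, -0.0], [-0.24, -0.971, 0.0], [-0.0, -0.0, -1.0]]
yaw x -13.86
to [457.9,-255.5,18] tool delta mm [ 0.6 -2.4 74.5]
```

```bash
python3 -m creep '{"delta_pos":[[0.0006,-0.0024,0.025],[0,0,0.025],[0,0,0.014],[0,0,0.007],[0,0,0.0015],[0,0,0.0015],[0,0,0]],"twist":[[0,0,0],[0,0,0],[0,0,0],[0,0,0],[0,0,0],[0,0,0],[0,0,0]]}'; python3 -m creep '{"delta_pos":[[0,0,0],[0,0,0],[0,0,0],[0,0,0]],"twist":[[0,0,0],[0,0,0],[0,0,0],[0,0,0]]}' 0.6;  python3 -m creep '{"delta_pos":[[0,0,-0.02],[0,0,-0.03],[0,0,-0.03],[0,0,0],[-0.0106,-0.0266,0],[-0.0106,-0.0266,0],[-0.0106,-0.0266,0],[-0.0106,-0.0266,0],[-0.0106,-0.0266,0],[-0.0106,-0.0266,0],[-0.0106,-0.0266,0],[0,0,0],[0,0,0]],"twist":[[0,0,0],[0,0,0],[0,0,0],[0,0,0],[0,0,0],[0,0,0],[0,0,0],[0,0,0],[0,0,0],[0,0,0],[0,0,0],[0,0,0],[0,0,0]]}';python3 to.py "[430,-57,12.5]"
```

```text
t: 9.68
ee_pos: [459.1, -254.2, 19.2]
orientation: [3.119, -0.374, 0.001]
ft_force: [0.3, 0.6, -1.0]
width: 33.6
grasp_force: 30.0
t: 10.02
ee_pos: [458.9, -254.6, 19.3]
orientation: [3.119, -0.375, 0.002]
ft_force: [-0.3, 1.2, -0.2]
width: 52.3
grasp_force: 0.0
t: 11.1
ee_pos: [430.3, -54.9, 98.6]
orientation: [3.12, -0.37, -0.0]
ft_force: [0.4, -0.1, 1.0]
width: 52.8
grasp_force: 0.0
t 11.1 p [430.3 -54.9  98.6] rv [ 3.12 -0.37 -0.  ] w 52.79369284578358 g 0.0 F [ 0.4 -0.1  1. ] q [-0.15  0.36  2.12 -0.    0.66  1.65]
[[0.972, -0.234, -0.0], [-0.234, -0.972, -0.0], [-0.0, 0.0, -1.0]]
yaw x -13.53
to [430,-57,12.5] tool delta mm [ 0.2  2.1 86.1]
```

```bash
python3 -m creep '{"delta_pos":[[0.0002,0.002,0.025],[0,0,0.025],[0,0,0.02],[0,0,0.011],[0,0,0.005],[0,0,0],[0,0,0]],"twist":[[0,0,0],[0,0,0],[0,0,0],[0,0,0],[0,0,0],[0,0,0],[0,0,0]]}'; python3 -m creep '{"delta_pos":[[0,0,0],[0,0,0],[0,0,0],[0,0,0],[0,0,0],[0,0,0],[0,0,-0.025],[0,0,-0.03],[0,0,-0.03]],"twist":[[0,0,0],[0,0,0],[0,0,0],[0,0,0],[0,0,0],[0,0,0],[0,0,0],[0,0,0],[0,0,0]]}' 0; python3 -m creep '{"delta_pos":[[0.0194,0.0178,0],[0.0194,0.0178,0],[0.0194,0.0178,0],[0.0194,0.0178,0],[0.0194,0.0178,0],[0.0194,0.0178,0],[0.0194,0.0178,0],[0,0,0],[0,0,0]],"twist":[[0,0,0],[0,0,0],[0,0,0],[0,0,0],[0,0,0],[0,0,0],[0,0,0],[0,0,0],[0,0,0]]}';python3 to.py "[532.8,-209.9,19]"
```

```text
t: 11.68
ee_pos: [430.5, -58.6, 12.8]
orientation: [3.119, -0.376, 0.0]
ft_force: [0.4, 1.0, 0.3]
width: 53.0
grasp_force: 0.0
t: 12.43
ee_pos: [429.3, -57.7, 98.2]
orientation: [-3.119, 0.374, 0.004]
ft_force: [0.4, 0.6, -0.9]
width: 29.3
grasp_force: 30.0
t: 13.18
ee_pos: [532.8, -211.8, 97.5]
orientation: [-3.119, 0.377, 0.0]
ft_force: [-0.2, 0.3, -0.9]
width: 29.5
grasp_force: 30.0
t 13.1833 p [ 532.8 -211.8   97.5] rv [-3.119  0.377  0.   ] w 29.539662525769593 g 29.99977469444275 F [-0.2  0.3 -0.9] q [-0.4   0.52  1.82  0.    0.8   1.41]
[[0.971, -0.238, 0.0], [-0.238, -0.971, 0.0], [-0.0, -0.0, -1.0]]
yaw x -13.77
to [532.8,-209.9,19] tool delta mm [-0.5 -1.8 78.5]
```

```bash
python3 -m creep '{"delta_pos":[[-0.0005,-0.0018,0.025],[0,0,0.025],[0,0,0.015],[0,0,0.009],[0,0,0.003],[0,0,0.0015],[0,0,0]],"twist":[[0,0,0],[0,0,0],[0,0,0],[0,0,0],[0,0,0],[0,0,0],[0,0,0]]}'; python3 -m creep '{"delta_pos":[[0,0,0],[0,0,0],[0,0,0],[0,0,0]],"twist":[[0,0,0],[0,0,0],[0,0,0],[0,0,0]]}' 0.6;  python3 -m creep '{"delta_pos":[[0,0,-0.02],[0,0,-0.03],[0,0,-0.03],[0,0,0],[-0.0081,-0.0289,0],[-0.0081,-0.0289,0],[-0.0081,-0.0289,0],[-0.0081,-0.0289,0],[-0.0081,-0.0289,0],[-0.0081,-0.0289,0],[-0.0081,-0.0289,0],[-0.0081,-0.0289,0],[-0.0081,-0.0289,0],[-0.0081,-0.0289,0],[-0.0081,-0.0289,0],[0,0,0],[0,0,0]],"twist":[[0,0,0],[0,0,0],[0,0,0],[0,0,0],[0,0,0],[0,0,0],[0,0,0],[0,0,0],[0,0,0],[0,0,0],[0,0,0],[0,0,0],[0,0,0],[0,0,0],[0,0,0],[0,0,0],[0,0,0]]}';python3 to.py "[521.5,119.5,12.5]"
```

```text
t: 13.77
ee_pos: [532.8, -209.0, 19.6]
orientation: [3.119, -0.374, 0.001]
ft_force: [0.1, 0.2, -0.5]
width: 29.6
grasp_force: 30.0
t: 14.1
ee_pos: [533.1, -209.5, 19.9]
orientation: [3.119, -0.375, 0.002]
ft_force: [0.3, 0.6, 0.6]
width: 50.9
grasp_force: 0.0
t: 15.52
ee_pos: [521.1, 121.9, 99.0]
orientation: [3.12, -0.37, 0.0]
ft_force: [0.2, 0.1, -0.6]
width: 52.7
grasp_force: 0.0
t 15.5167 p [521.1 121.9  99. ] rv [ 3.12 -0.37  0.  ] w 52.69972590239713 g 0.0 F [ 0.2  0.1 -0.6] q [ 0.21  0.47  1.91 -0.    0.76  2.01]
[[0.972, -0.234, 0.0], [-0.234, -0.972, -0.0], [0.0, 0.0, -1.0]]
yaw x -13.52
to [521.5,119.5,12.5] tool delta mm [ 0.9  2.2 86.5]
```

```bash
python3 -m creep '{"delta_pos":[[0.0009,0.0022,0.025],[0,0,0.025],[0,0,0.02],[0,0,0.011],[0,0,0.0055],[0,0,0],[0,0,0]],"twist":[[0,0,0],[0,0,0],[0,0,0],[0,0,0],[0,0,0],[0,0,0],[0,0,0]]}'; python3 -m creep '{"delta_pos":[[0,0,0],[0,0,0],[0,0,0],[0,0,0],[0,0,0],[0,0,0],[0,0,-0.025],[0,0,-0.03],[0,0,-0.03]],"twist":[[0,0,0],[0,0,0],[0,0,0],[0,0,0],[0,0,0],[0,0,0],[0,0,0],[0,0,0],[0,0,0]]}' 0; python3 -m creep '{"delta_pos":[[0.0068,0.0292,0],[0.0068,0.0292,0],[0.0068,0.0292,0],[0.0068,0.0292,0],[0.0068,0.0292,0],[0.0068,0.0292,0],[0.0068,0.0292,0],[0.0068,0.0292,0],[0.0068,0.0292,0],[0.0068,0.0292,0],[0.0068,0.0292,0],[0.0068,0.0292,0],[0.0068,0.0292,0],[0,0,0],[0,0,0]],"twist":[[0,0,0],[0,0,0],[0,0,0],[0,0,0],[0,0,0],[0,0,0],[0,0,0],[0,0,0],[0,0,0],[0,0,0],[0,0,0],[0,0,0],[0,0,0],[0,0,0],[0,0,0]]}';python3 to.py "[518.1,-270.1,19]"
```

```text
t: 16.1
ee_pos: [522.0, 117.9, 13.1]
orientation: [-3.119, 0.375, -0.001]
ft_force: [0.8, -0.5, 0.1]
width: 52.6
grasp_force: 0.0
t: 16.85
ee_pos: [520.7, 118.2, 98.0]
orientation: [3.118, -0.374, -0.004]
ft_force: [0.8, -1.0, -0.0]
width: 29.3
grasp_force: 30.0
t: 18.1
ee_pos: [517.3, -272.6, 97.5]
orientation: [-3.119, 0.378, 0.0]
ft_force: [-0.1, 0.3, -0.2]
width: 29.5
grasp_force: 30.0
t 18.1 p [ 517.3 -272.6   97.5] rv [-3.119  0.378  0.   ] w 29.457483471535816 g 29.999619126319885 F [-0.1  0.3 -0.2] q [-0.51  0.53  1.8   0.    0.81  1.31]
[[0.971, -0.239, -0.0], [-0.239, -0.971, 0.0], [-0.0, -0.0, -1.0]]
yaw x -13.84
to [518.1,-270.1,19] tool delta mm [ 0.1 -2.6 78.5]
```

```bash
python3 -m creep '{"delta_pos":[[0,-0.0026,0.025],[0,0,0.025],[0,0,0.015],[0,0,0.009],[0,0,0.003],[0,0,0.0015],[0,0,0]],"twist":[[0,0,0],[0,0,0],[0,0,0],[0,0,0],[0,0,0],[0,0,0],[0,0,0]]}' >/dev/null; python3 -m creep '{"delta_pos":[[0,0,0],[0,0,0],[0,0,0],[0,0,0]],"twist":[[0,0,0],[0,0,0],[0,0,0],[0,0,0]]}' 0.6;  python3 -m creep '{"delta_pos":[[0,0,-0.02],[0,0,-0.03],[0,0,-0.03],[0,0,-0.03],[0,0,-0.03],[0,0,0],[0,0,0]],"twist":[[0,0,0],[0,0,0],[0,0,0],[0,0,0],[0,0,0],[0,0,0],[0,0,0]]}';python3 to.py
python3 - <<'E'
import json
from h import *
from scipy.optimize import least_squares
D=[json.loads(l) for l in open('log.jsonl')]
D=[d for d in D]
Ry=lambda a:R.from_euler('y',a).as_matrix();Rz=lambda a:R.from_euler('z',a).as_matrix()
def fk(q,p):
    a,h,L1,e,L2,Lt,lat=p
    A=Rz(q[0]);P=A@np.array([a,lat,h]);A=A@Ry(q[1]);P=P+A@np.array([0,0,L1]);A=A@Ry(q[2]);P=P+A@np.array([e,0,L2])
    A=A@Rz(q[3])@Ry(q[4]);P=P+A@np.array([0,0,Lt]);return P,A@Rz(q[5])
def res(p): return np.concatenate([fk(d[0],p)[0]-d[1] for d in D]+[0.002*(np.array(p)-[50,350,450,0,450,250,0])])
r=least_squares(res,[50,350,450,0,450,250,0]);print(np.round(r.x,1),np.abs(r.fun).max())
for d in D[:3]:
    M=R.from_rotvec(d[2]).as_matrix(); print(np.round(fk(d[0],r.x)[1].T@M,3).tolist())
E
```

```text
t: 19.02
ee_pos: [518.7, -269.1, 19.8]
orientation: [3.119, -0.375, 0.002]
ft_force: [-0.6, -0.7, 0.4]
width: 51.5
grasp_force: 0.0
t: 19.6
ee_pos: [519.4, -269.5, 161.3]
orientation: [3.118, -0.374, 0.007]
ft_force: [0.0, -0.0, -0.0]
width: 53.0
grasp_force: 0.0
t 19.6 p [ 519.4 -269.5  161.3] rv [ 3.118 -0.374  0.007] w 52.97138671673131 g 0.0 F [ 0. -0. -0.] q [-0.5   0.44  1.77  0.    0.93  1.31]
[[0.972, -0.237, 0.004], [-0.237, -0.972, -0.002], [0.004, 0.001, -1.0]]
yaw x -13.7
[  0.  311.4 563.1  77.5 484.9 308.6  11.9] 0.22613246738583825
[[0.0, -1.0, -0.0], [1.0, 0.0, 0.0], [-0.0, -0.0, 1.0]]
[[0.0, -1.0, 0.0], [1.0, 0.0, 0.0], [-0.0, 0.0, 1.0]]
[[0.0, -1.0, 0.0], [1.0, 0.0, 0.0], [-0.0, 0.0, 1.0]]
```

```bash
cat > ik.py <<'E'
from h import *
from scipy.optimize import least_squares
PP=[0,311.4,563.1,77.5,484.9,308.6,11.9]
lo=np.array([-3,-.9,.09,-1.31,.11,-2.54]);hi=np.array([3,2.11,2.58,4.45,2.69,2.54])
Ry=lambda a:R.from_euler('y',a).as_matrix();Rz=lambda a:R.from_euler('z',a).as_matrix()
def fk(q,p=PP,s4=1):
    a,h,L1,e,L2,Lt,lat=p
    A=Rz(q[0]);P=A@np.array([a,lat,h]);A=A@Ry(q[1]);P=P+A@np.array([0,0,L1]);A=A@Ry(q[2]);P=P+A@np.array([e,0,L2])
    A=A@Rz(s4*q[3])@Ry(q[4]);P=P+A@np.array([0,0,Lt]);return P,A@Rz(q[5])@Rz(-np.pi/2)
def pose(tip,al,th,g):
    al,th=np.radians([al,th]);c,s=np.cos,np.sin
    z=np.array([s(th)*c(al),s(th)*s(al),-c(th)]);x=np.array([-c(th)*c(al),-c(th)*s(al),-s(th)])
    return np.array(tip)-g*x+19*z,np.stack([x,np.cross(z,x),z],1)
def ik(P,M,q0,s4=1,p=PP):
    def f(q):
        a,A=fk(q,p,s4);return np.r_[(a-P)/300,R.from_matrix(A.T@M).as_rotvec()]
    r=least_squares(f,np.clip(q0,lo+1e-3,hi-1e-3),bounds=(lo,hi));return r.x,np.abs(r.fun).max()
E
python3 - <<'E'
from ik import *
for s4 in(1,-1):
  for al in range(-150,181,30):
    for th in(85,):
      P,M=pose([675,36,15],al,th,115);seen=[]
      for q4 in(-1,0,1.5,3):
        for q6 in (-1.5,0,1.5):
          q,e=ik(P,M,[np.arctan2(P[1],P[0]),.5,1.5,q4,1.2,q6],s4)
          if e<.01 and not any(np.abs(q-k).max()<.1 for k in seen): seen.append(q);print(s4,al,th,np.round(P),np.round(q,2))
E
```

```text
1 -150 85 [650.  22. 128.] [ 0.18  1.31  0.76 -0.57  2.47 -2.07]
1 -120 85 [661.  11. 128.] [ 0.31  1.2   1.03 -0.9   2.13 -2.24]
1 -90 85 [675.   7. 128.] [ 0.42  1.08  1.37 -1.19  1.76 -2.2 ]
1 -30 85 [700.  22. 128.] [ 0.36  0.94  2.02  4.05  1.37 -1.72]
1 0 85 [704.  36. 128.] [ 0.06  0.94  2.16  3.2   1.44 -1.57]
1 30 85 [700.  50. 128.] [-0.26  0.93  2.06  2.34  1.38 -1.47]
1 60 85 [689.  61. 128.] [-0.39  0.96  1.79  1.66  1.44 -1.18]
1 90 85 [675.  65. 128.] [-0.36  1.05  1.45  1.23  1.71 -0.97]
1 120 85 [661.  61. 128.] [-0.26  1.18  1.1   0.93  2.07 -0.91]
1 150 85 [650.  50. 128.] [-0.13  1.29  0.8   0.62  2.42 -1.04]
1 180 85 [646.  36. 128.] [ 0.03  1.35  0.66  0.05  2.61 -1.53]
-1 -150 85 [650.  22. 128.] [ 0.18  1.31  0.76  0.57  2.47 -2.07]
-1 -120 85 [661.  11. 128.] [ 0.31  1.2   1.03  0.9   2.13 -2.24]
-1 -90 85 [675.   7. 128.] [ 0.42  1.08  1.37  1.19  1.76 -2.2 ]
-1 -60 85 [689.  11. 128.] [ 0.46  0.98  1.72  1.59  1.46 -2.01]
-1 -30 85 [700.  22. 128.] [ 0.36  0.94  2.02  2.24  1.37 -1.72]
-1 0 85 [704.  36. 128.] [ 0.06  0.94  2.16  3.08  1.44 -1.57]
-1 30 85 [700.  50. 128.] [-0.26  0.93  2.06  3.94  1.38 -1.47]
-1 90 85 [675.  65. 128.] [-0.36  1.05  1.45 -1.23  1.71 -0.97]
-1 120 85 [661.  61. 128.] [-0.26  1.18  1.1  -0.93  2.07 -0.91]
-1 150 85 [650.  50. 128.] [-0.13  1.29  0.8  -0.62  2.42 -1.04]
-1 180 85 [646.  36. 128.] [ 0.03  1.35  0.66 -0.05  2.61 -1.53]
```

```bash
cat > bolts.py <<'E'
from m import *
def bolts(n,name,zlo=4):
    f=np.load('pics/'+name+'.npz');P=cloud(n,f['d'].astype(float));off=1.5 if n=='top' else 0
    z=P[...,2]+off;m=(z>zlo)&(z<35)&(P[...,0]>330)&(P[...,0]<620)&(P[...,1]>180)&(P[...,1]<450)
    N,l,s,c=cv2.connectedComponentsWithStats(m.astype(np.uint8))
    for i in range(1,N):
        if s[i,4]<100: continue
        Q=P[l==i];(a,b,c0,d0)=cv2.fitLine(Q[:,:2].astype(np.float32),cv2.DIST_HUBER,0,.01,.01).ravel()
        if b<0:a,b=-a,-b
        t=(Q[:,:2]-[c0,d0])@[a,b];lo,hi=np.percentile(t,[1,99]);mid=(lo+hi)/2
        C=np.array([c0,d0])+mid*np.array([a,b]);print(n,'centre',C.round(1),'az',np.degrees(np.arctan2(b,a)).round(1),'len',round(hi-lo,1),'grip40',(C-40*np.array([a,b])).round(1))
if __name__=='__main__':
    bolts('top','top0');bolts('scene','scene0')
E
python3 bolts.py
```

```text
top centre [527.4 337.5] az 110.1 len 149.2 grip40 [541.1 300. ]
top centre [456.4 288.7] az 115.3 len 149.7 grip40 [473.5 252.6]
top centre [403.  277.1] az 112.1 len 149.7 grip40 [418. 240.]
scene centre [406.7 279.7] az 112.1 len 151.5 grip40 [421.7 242.6]
scene centre [460.7 291.6] az 115.5 len 149.1 grip40 [478.  255.6]
scene centre [531.5 341.2] az 110.0 len 150.0 grip40 [545.1 303.6]
```

```bash
python3 -m creep '{"delta_pos":[[-0.0062,-0.0312,0.0023],[-0.0062,-0.0312,0.0023],[-0.0062,-0.0312,0.0023],[-0.0062,-0.0312,0.0023],[-0.0062,-0.0312,0.0023],[-0.0062,-0.0312,0.0023],[-0.0062,-0.0312,0.0023],[-0.0062,-0.0312,0.0023],[-0.0062,-0.0312,0.0023],[-0.0062,-0.0312,0.0023],[-0.0062,-0.0312,0.0023],[-0.0062,-0.0312,0.0023],[-0.0062,-0.0312,0.0023],[-0.0062,-0.0312,0.0023],[-0.0062,-0.0312,0.0023],[-0.0062,-0.0312,0.0023],[-0.0062,-0.0312,0.0023],[-0.0062,-0.0312,0.0023]],"twist":[[0,0,0],[0,0,0],[0,0,0],[0,0,0],[0,0,0],[0,0,0],[0,0,0],[0,0,0],[0,0,0],[0,0,0],[0,0,0],[0,0,0],[0,0,0],[0,0,0],[0,0,0],[0,0,0],[0,0,0],[0,0,0]]}' 0.4; python3 -m creep '{"delta_pos":[[0,0,0],[0,0,0],[0,0,0],[0,0,0],[0,0,0],[0,0,0],[0,0,0],[0,0,0],[0,0,0],[0,0,0],[0,0,0],[0,0,0],[0,0,0],[0,0,0],[0,0,0],[0,0,0],[0,0,0],[0,0,0],[0,0,0],[0,0,0]],"twist":[[0,0,-6.87],[0,0,-6.87],[0,0,-6.87],[0,0,-6.87],[0,0,-6.87],[0,0,-6.87],[0,0,-6.87],[0,0,-6.87],[0,0,-6.87],[0,0,-6.87],[0,0,-6.87],[0,0,-6.87],[0,0,-6.87],[0,0,-6.87],[0,0,-6.87],[0,0,-6.87],[0,0,-6.87],[0,0,-6.87],[0,0,0],[0,0,0]]}'; python3 to.py "[543,302,9]"
python3 - <<'E'
from h import *
im,d=shot('top','top1'); cv2.imwrite('pics/c2.png',cv2.resize(im[150:350,160:510,::-1],None,fx=2.2,fy=2.2,interpolation=cv2.INTER_CUBIC))
E
```

```text
t: 21.1
ee_pos: [541.6, 304.2, 115.8]
orientation: [3.118, -0.374, -0.004]
ft_force: [0.3, -1.1, 0.1]
width: 35.2
grasp_force: 0.0
t: 22.77
ee_pos: [542.0, 302.8, 116.4]
orientation: [-1.807, -2.569, 0.003]
ft_force: [0.1, -0.2, -0.6]
width: 35.2
grasp_force: 0.0
t 22.7667 p [542.  302.8 116.4] rv [-1.807 -2.569  0.003] w 35.17877502571897 g 0.0 F [ 0.1 -0.2 -0.6] q [ 0.49  0.55  1.7  -0.    0.89  0.15]
[[-0.338, 0.941, -0.002], [0.941, 0.338, -0.001], [-0.0, -0.002, -1.0]]
yaw x 109.76
to [543,302,9] tool delta mm [ -1.    0.9 107.4]
```

View pics/c2.png

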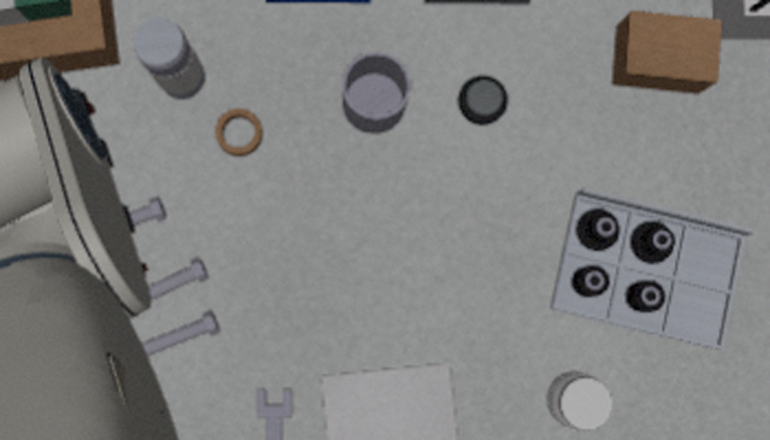

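The picture shows all four bushes standing in their pockets at about (598,229), (653,241), (590,281) and (645,296). Now I grasp bolt A.

```bash
python3 -m creep '{"delta_pos":[[-0.001,0.0009,0.03],[0,0,0.03],[0,0,0.025],[0,0,0.015],[0,0,0.009],[0,0,0.003],[0,0,0],[0,0,0]],"twist":[[0,0,0],[0,0,0],[0,0,0],[0,0,0],[0,0,0],[0,0,0],[0,0,0],[0,0,0]]}'; python3 -m creep '{"delta_pos":[[0,0,0],[0,0,0],[0,0,0],[0,0,0],[0,0,0],[0,0,0],[0,0,0],[0,0,0]],"twist":[[0,0,0],[0,0,0],[0,0,0],[0,0,0],[0,0,0],[0,0,0],[0,0,0],[0,0,0]]}' 0;  python3 -m creep '{"delta_pos":[[0,0,-0.01],[0,0,-0.03],[0,0,-0.03],[0,0,-0.03],[0,0,-0.03],[0,0,-0.03],[0,0,-0.03],[0,0,0]],"twist":[[0,0,0],[0,0,0],[0,0,0],[0,0,0],[0,0,0],[0,0,0],[0,0,0],[0,0,0]]}'; python3 to.py
```

```text
t: 23.48
ee_pos: [544.8, 303.0, 6.7]
orientation: [1.803, 2.572, 0.002]
ft_force: [0.7, -0.6, -0.1]
width: 35.2
grasp_force: 0.0
t: 24.15
ee_pos: [544.3, 302.7, 6.6]
orientation: [1.802, 2.573, 0.001]
ft_force: [-1.8, -1.2, 5.8]
width: 15.2
grasp_force: 30.0
t: 24.82
ee_pos: [546.9, 304.2, 202.5]
orientation: [1.8, 2.569, 0.014]
ft_force: [0.4, 1.1, -1.2]
width: 15.3
grasp_force: 30.0
t 24.8167 p [546.9 304.2 202.5] rv [1.8   2.569 0.014] w 15.266333182635156 g 29.963655173778534 F [ 0.4  1.1 -1.2] q [0.49 0.44 1.65 0.   1.04 0.14]
[[-0.341, 0.94, 0.009], [0.94, 0.341, 0.005], [0.001, 0.01, -1.0]]
yaw x 109.97
```

```bash
python3 -m creep '{"delta_pos":[[0,0,0],[0,0,0],[0,0,0],[0,0,0],[0,0,0]],"twist":[[0,-6,0],[0,-6,0],[0,-6,0],[0,-6,0],[0,0,0]]}'; python3 to.py
python3 - <<'E'
import json
from ik import *
d=[json.loads(l) for l in open('log.jsonl')][-1]
D=[json.loads(l) for l in open('log.jsonl')]
for s in(1,-1):
    P,A=fk(d[0],s4=s);M=R.from_rotvec(d[2]).as_matrix();print(s,np.round(P-d[1],1),np.degrees(R.from_matrix(A.T@M).magnitude()))
    r=least_squares(lambda p:np.concatenate([fk(x[0],p,s)[0]-x[1] for x in D]+[.001*(p-PP)]),PP);print(np.round(r.x,1),np.abs(r.fun).max())
E
```

```text
t: 25.23
ee_pos: [542.1, 304.4, 193.5]
orientation: [1.588, 2.277, -0.345]
ft_force: [-0.9, 0.1, -3.3]
width: 15.0
grasp_force: 30.0
t 25.2333 p [542.1 304.4 193.5] rv [ 1.588  2.277 -0.345] w 15.007299953816263 g 29.96406376361847 F [-0.9  0.1 -3.3] q [ 0.69  0.53  1.6  -0.43  1.2   0.53]
[[-0.315, 0.939, 0.139], [0.855, 0.345, -0.386], [-0.411, -0.003, -0.912]]
yaw x 110.24
1 [-0.1  0.4 -0. ] 180.0
[ -0.  312.4 563.1  77.5 484.9 309.6  11.9] 0.001043988234010044
-1 [-151.5  185.3   -0. ] 162.4563770234605
[  27.7 -146.3  426.7   25.8  479.5 -231.5   10. ] 57.338249408880586
```

```bash
sed -i 's/Rz(-np.pi\/2)/Rz(np.pi\/2)/; s/^PP=.*/PP=[0,312.4,563.1,77.5,484.9,309.6,11.9]/' ik.py
python3 - <<'E'
from ik import *
for al in range(-150,181,15):
    for th in(65,75,85):
      P,M=pose([675,36,15],al,th,115);seen=[]
      for q4 in(-1,0,1.5,3):
        for q6 in (-1.5,0,1.5):
          q,e=ik(P,M,[np.arctan2(P[1],P[0]),.5,1.5,q4,1.2,q6])
          if e<.005 and not any(np.abs(q-k).max()<.1 for k in seen): seen.append(q);print(al,th,np.round(P),np.round(q,2))
E
```

```text
-150 65 [618.   3. 111.] [ 0.15  1.11  1.03 -0.39  2.08  1.21]
-150 75 [633.  12. 121.] [ 0.17  1.21  0.89 -0.46  2.28  1.16]
-150 85 [650.  22. 128.] [ 0.18  1.32  0.75 -0.57  2.47  1.07]
-135 65 [628. -11. 111.] [ 0.21  1.07  1.11 -0.56  1.96  1.07]
-135 75 [641.   2. 121.] [ 0.23  1.17  0.99 -0.65  2.14  1.02]
-135 85 [655.  16. 128.] [ 0.25  1.26  0.88 -0.76  2.31  0.95]
-120 65 [642. -21. 111.] [ 0.26  1.03  1.22 -0.72  1.81  0.96]
-120 75 [651.  -6. 121.] [ 0.29  1.11  1.12 -0.8   1.98  0.94]
-120 85 [661.  11. 128.] [ 0.32  1.2   1.03 -0.9   2.13  0.9 ]
-105 65 [658. -28. 111.] [ 0.31  0.98  1.34 -0.87  1.64  0.9 ]
-105 75 [663. -10. 121.] [ 0.34  1.06  1.27 -0.95  1.8   0.91]
-105 85 [668.   8. 128.] [ 0.37  1.14  1.2  -1.04  1.95  0.9 ]
-90 65 [675. -30. 111.] [ 0.34  0.92  1.48 -1.03  1.46  0.87]
-90 75 [675. -12. 121.] [ 0.39  1.    1.43 -1.11  1.61  0.92]
-90 85 [675.   7. 128.] [ 0.42  1.08  1.37 -1.18  1.76  0.94]
-75 65 [692. -28. 111.] [ 0.36  0.87  1.61 -1.22  1.28  0.89]
-75 75 [687. -10. 121.] [ 0.41  0.94  1.59 -1.3   1.44  0.96]
-45 75 [709.   2. 121.] [0.38 0.86
[... 2071 characters left out ...]
-0.15  1.05  1.15  0.61  1.92  2.1 ]
135 75 [641.  70. 121.] [-0.18  1.15  1.04  0.69  2.09  2.14]
135 85 [655.  56. 128.] [-0.2   1.24  0.94  0.79  2.25  2.2 ]
150 65 [618.  69. 111.] [-0.1   1.09  1.06  0.44  2.05  1.97]
150 75 [633.  60. 121.] [-0.11  1.19  0.93  0.51  2.24  2.02]
150 85 [650.  50. 128.] [-0.13  1.3   0.8   0.62  2.42  2.1 ]
165 65 [611.  53. 111.] [-0.04  1.12  0.99  0.24  2.14  1.8 ]
165 75 [629.  48. 121.] [-0.04  1.23  0.85  0.3   2.35  1.84]
165 85 [647.  43. 128.] [-0.05  1.34  0.7   0.38  2.55  1.91]
180 65 [609.  36. 111.] [0.03 1.13 0.96 0.03 2.18 1.6 ]
180 75 [627.  36. 121.] [0.03 1.24 0.81 0.04 2.4  1.6 ]
180 85 [646.  36. 128.] [0.03 1.36 0.66 0.05 2.61 1.62]
```

```bash
python3 -m creep '{"delta_pos":[[0,0,-0.01],[0,0,-0.01],[0,0,0],[0,0,0],[0,0,0],[0,0,0],[0,0,0],[0,0,0],[0,0,0],[0,0,0]],"twist":[[1.64,0,3.65],[1.64,0,3.65],[0,-6.8,0],[0,-6.8,0],[0,-6.8,0],[0,-6.8,0],[0,-6.8,0],[0,-6.8,0],[0,0,0],[0,0,0]]}'; python3 to.py
python3 - <<'E'
from h import *
im,d=shot('scene','s1'); o=get_obs()
P=cloud('scene',d.astype(float));M=R.from_rotvec(o['orientation']).as_matrix()
T=(P-np.array(o['ee_pos'])+[0,0,0])@M
m=(np.abs(T[...,1])<14)&(T[...,0]>15)&(T[...,0]<140)&(np.abs(T[...,2])<60)
Q=T[m];print(len(Q));
for a in range(15,140,15):
    k=Q[(Q[:,0]>=a)&(Q[:,0]<a+15)]
    if len(k):print(a,len(k),k.mean(0).round(1),k.max(0).round(1),k.min(0).round(1))
cv2.imwrite('pics/c3.png',cv2.resize(im[80:330,250:600,::-1],None,fx=2,fy=2))
E
```

```text
t: 26.07
ee_pos: [540.8, 309.9, 211.1]
orientation: [1.334, 1.653, -0.851]
ft_force: [-0.3, 0.2, -2.5]
width: 15.2
grasp_force: 30.0
t 26.0667 p [540.8 309.9 211.1] rv [ 1.334  1.653 -0.851] w 15.170992273902304 g 29.96325820684433 F [-0.3  0.2 -2.5] q [ 0.86  0.83  1.38 -0.82  1.76  0.86]
[[-0.094, 0.978, 0.185], [0.418, 0.208, -0.885], [-0.904, -0.006, -0.428]]
yaw x 102.7
137
15 11 [ 21.5   1.9 -12.5] [29.5 13.2  2.8] [ 15.1 -12.1 -59.4]
30 18 [37.8  5.  -5.5] [44.4  8.7  2.2] [ 30.7   0.1 -12.1]
45 24 [52.3  4.1 -4.1] [60.   8.7  3.3] [ 45.1   0.7 -11.8]
60 25 [67.5  4.  -4.1] [74.3  8.1  3.9] [ 60.5  -1.9 -11.1]
75 22 [82.9  3.8 -2.7] [89.8  7.2  4.8] [ 75.1  -2.2 -10.4]
90 23 [97.3  3.6 -3.9] [104.4   7.1   5.6] [ 90.1  -4.1 -10.1]
105 14 [111.3   3.   -1.9] [116.7   7.4   5.1] [105.3  -2.2  -9.1]
```

View pics/c3.png

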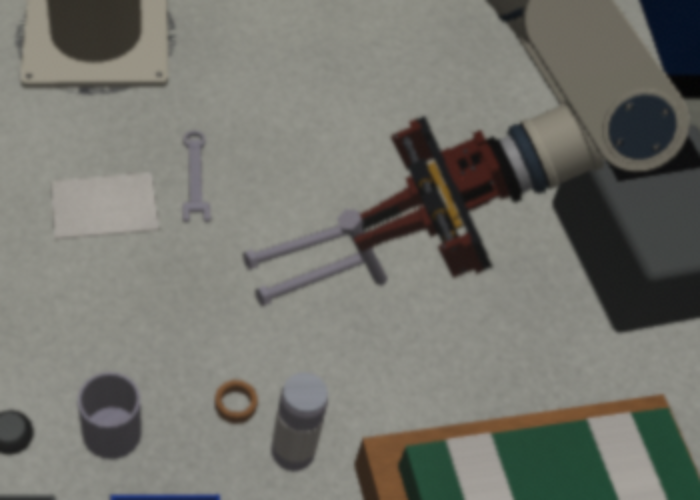

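```bash
cat > cup.py <<'E'
import sys
from ik import *
# args: lateral(tool y) , y-shift along -tip horizontal, hover s ; tip offset in tool
lat,sh,s,L=map(float,sys.argv[1:5])
o=get_obs();M=R.from_rotvec(o['orientation']).as_matrix();p=np.array(o['ee_pos']);x=M[:,0]
hx=x[:2]/np.linalg.norm(x[:2]);ly=M[:2,1]/np.linalg.norm(M[:2,1])
tip=np.r_[np.array([675.5,36.5])+sh*hx+lat*ly,20]
t=np.array([L,0,-3.5]);F=tip-M@t;H=F-s*x
for n,Q in(('hover',H),('final',F)):
    q,e=ik(Q,M,o['qpos']);print(n,np.round(Q,1),'delta',np.round(M.T@(Q-p),1),'q',np.round(q,2),round(e,4))
print('tip hover',np.round(H+M@t,1),'tip now',np.round(p+M@t,1),'rim cross off',np.round(tip[:2]-x[:2]/x[2]*-65*1-[675.5,36.5],1))
E
python3 cup.py -8 15 116 117
```

```text
hover [686.4 -51.4 228.9] delta [-179.2   67.1  339.3] q [ 0.32  0.69  1.61 -1.16  1.36  0.72] 0.0
final [675.8  -2.7 124.2] delta [-63.2  67.1 339.3] q [ 0.4   0.86  1.59 -1.14  1.35  0.87] 0.0
tip hover [675.1   0.8 124.8] tip now [530.1 362.  108.8] rim cross off [ -4.4 -17.2]
```

```bash
python3 -m creep '{"delta_pos":[[-0.0138,0.0052,0.0261],[-0.0138,0.0052,0.0261],[-0.0138,0.0052,0.0261],[-0.0138,0.0052,0.0261],[-0.0138,0.0052,0.0261],[-0.0138,0.0052,0.0261],[-0.0138,0.0052,0.0261],[-0.0138,0.0052,0.0261],[-0.0138,0.0052,0.0261],[-0.0138,0.0052,0.0261],[-0.0138,0.0052,0.0261],[-0.0138,0.0052,0.0261],[-0.0138,0.0052,0.0261],[0,0,0],[0,0,0],[0,0,0]],"twist":[[0,0,0],[0,0,0],[0,0,0],[0,0,0],[0,0,0],[0,0,0],[0,0,0],[0,0,0],[0,0,0],[0,0,0],[0,0,0],[0,0,0],[0,0,0],[0,0,0],[0,0,0],[0,0,0]]}'; python3 to.py; python3 cup.py -8 15 116 117;  python3 - <<'E'
from h import *
im,d=shot('scene','s2')
cv2.imwrite('pics/c4.png',cv2.resize(im[150:350,230:480,::-1],None,fx=2.6,fy=2.6))
E
```

```text
t: 27.45
ee_pos: [686.9, -51.4, 233.3]
orientation: [1.339, 1.647, -0.845]
ft_force: [-0.2, 0.7, -2.6]
width: 15.3
grasp_force: 30.0
t 27.45 p [686.9 -51.4 233.3] rv [ 1.339  1.647 -0.845] w 15.252730491045421 g 29.964630603790283 F [-0.2  0.7 -2.6] q [ 0.32  0.69  1.61 -1.16  1.36  0.72]
[[-0.086, 0.979, 0.187], [0.419, 0.206, -0.884], [-0.904, 0.002, -0.428]]
yaw x 101.59
hover [685.3 -51.2 229.1] delta [ 4.1 -1.5  1.4] q [ 0.32  0.69  1.62 -1.16  1.36  0.72] 0.0
final [675.4  -2.6 124.2] delta [120.1  -1.5   1.4] q [ 0.4   0.86  1.59 -1.15  1.35  0.88] 0.0
tip hover [674.6   0.9 124.8] tip now [676.2   0.7 129.1] rim cross off [ -4.7 -17.1]
```

View pics/c4.png

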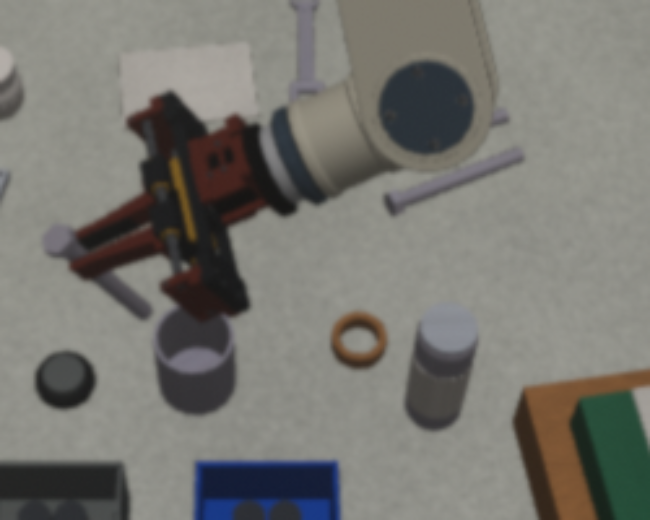

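```bash
python3 -m creep '{"delta_pos":[[0.0041,-0.0015,0.0014],[0.018,0,0],[0.018,0,0],[0.018,0,0],[0,0,0]],"twist":[[0,0,0],[0,0,0],[0,0,0],[0,0,0],[0,0,0]]}';python3 -m creep '{"delta_pos":[[0.012,0,0],[0.012,0,0],[0.012,0,0],[0.012,0,0],[0.008,0,0],[0,0,0],[0,0,0]],"twist":[[0,0,0],[0,0,0],[0,0,0],[0,0,0],[0,0,0],[0,0,0],[0,0,0]]}'; python3 cup.py -8 15 116 117
```

```text
t: 27.92
ee_pos: [679.2, -26.0, 175.1]
orientation: [1.331, 1.653, -0.849]
ft_force: [-1.0, -0.2, -2.3]
width: 15.2
grasp_force: 30.0
t: 28.5
ee_pos: [675.7, -4.6, 127.5]
orientation: [1.333, 1.648, -0.848]
ft_force: [1.5, -0.4, -2.7]
width: 15.5
grasp_force: 30.0
hover [686.  -50.5 229.4] delta [-112.2    0.5   -0.8] q [ 0.32  0.69  1.62 -1.17  1.36  0.72] 0.0
final [675.7  -2.2 124.4] delta [ 3.8  0.5 -0.8] q [ 0.4   0.86  1.59 -1.15  1.35  0.88] 0.0
tip hover [674.9   1.3 125. ] tip now [664.5  47.1  23.1] rim cross off [ -4.5 -16.9]
```

```bash
python3 -m creep '{"delta_pos":[[0,0,0],[0,0,0],[0,0,0],[0,0,0],[0,0,0]],"twist":[[0,0,0],[0,0,0],[0,0,0],[0,0,0],[0,0,0]]}' 0.42;python3 -m creep '{"delta_pos":[[0,0,-0.02],[0,0,-0.03],[0,0,-0.03],[0,0,-0.03],[0,0,-0.03],[-0.03,0,-0.01],[-0.03,0,0],[0,0,0],[0,0,0]],"twist":[[0,0,0],[0,0,0],[0,0,0],[0,0,0],[0,0,0],[0,0,0],[0,0,0],[0,0,0],[0,0,0]]}'; python3 to.py;  python3 - <<'E'
from h import *
im,d=shot('scene','s3')
cv2.imwrite('pics/c5.png',cv2.resize(im[150:350,230:480,::-1],None,fx=2.6,fy=2.6))
E
```

```text
t: 28.92
ee_pos: [676.1, -5.0, 128.9]
orientation: [1.335, 1.646, -0.847]
ft_force: [0.2, -1.2, -0.2]
width: 36.7
grasp_force: 0.0
t: 29.67
ee_pos: [653.5, 103.0, 248.3]
orientation: [1.337, 1.645, -0.844]
ft_force: [-1.1, 0.2, -0.4]
width: 37.1
grasp_force: 0.0
t 29.6667 p [653.5 103.  248.3] rv [ 1.337  1.645 -0.844] w 37.126123165688966 g 0.0 F [-1.1  0.2 -0.4] q [ 0.55  0.71  1.52 -1.02  1.55  0.73]
[[-0.085, 0.978, 0.188], [0.418, 0.207, -0.885], [-0.904, 0.003, -0.427]]
yaw x 101.53
```

View pics/c5.png

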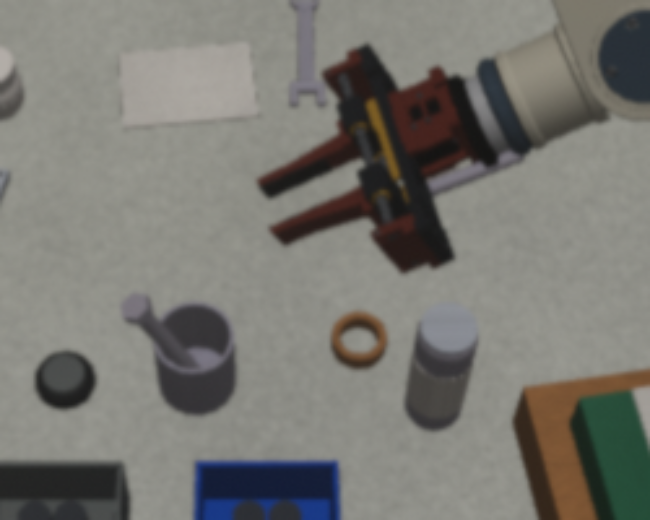

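The first bolt stands in the cup with its head at (138,308) in the crop, leaning on the rim. Next is bolt B.

```bash
python3 -m creep '{"delta_pos":[[0,0,0],[0,0,0],[0,0,0],[0,0,0],[0,0,0],[0,0,0],[0,0,0],[0,0,0],[0,0,0],[0,0,0],[0,0,0],[0,0,0],[0,0,0]],"twist":[[0,7.1,0],[0,7.1,0],[0,7.1,0],[0,7.1,0],[0,7.1,0],[0,7.1,0],[0,7.1,0],[0,7.1,0],[0,7.1,0],[0,0.7,-6.9],[0,0,-6.9],[0,0,0],[0,0,0]]}'; python3 to.py "[476,254,90]" "[476,254,4]"
```

```text
t: 30.8
ee_pos: [652.4, 102.7, 244.8]
orientation: [-1.676, -2.657, 0.008]
ft_force: [0.1, 0.6, 0.3]
width: 36.7
grasp_force: 0.0
t 30.8 p [652.4 102.7 244.8] rv [-1.676 -2.657  0.008] w 36.70889520591404 g 0.0 F [0.1 0.6 0.3] q [ 0.14  0.45  1.52 -0.    1.17 -0.3 ]
[[-0.431, 0.902, -0.003], [0.902, 0.431, -0.004], [-0.002, -0.004, -1.0]]
yaw x 115.52
to [476,254,90] tool delta mm [212.9 -93.3 154.7]
to [476,254,4] tool delta mm [ 0.2  0.4 86. ]
```

```bash
python3 -m creep '{"delta_pos":[[0.0213,-0.0093,0.0155],[0.0213,-0.0093,0.0155],[0.0213,-0.0093,0.0155],[0.0213,-0.0093,0.0155],[0.0213,-0.0093,0.0155],[0.0213,-0.0093,0.0155],[0.0213,-0.0093,0.0155],[0.0213,-0.0093,0.0155],[0.0213,-0.0093,0.0155],[0.0213,-0.0093,0.0155],[0,0,0],[0,0,0]],"twist":[[0,0,0],[0,0,0],[0,0,0],[0,0,0],[0,0,0],[0,0,0],[0,0,0],[0,0,0],[0,0,0],[0,0,0],[0,0,0],[0,0,0]]}'; python3 to.py "[476,254,4]"
```

```text
t: 31.8
ee_pos: [475.0, 254.4, 89.7]
orientation: [1.67, 2.661, -0.009]
ft_force: [0.3, 0.1, 0.3]
width: 36.8
grasp_force: 0.0
t 31.8 p [475.  254.4  89.7] rv [ 1.67   2.661 -0.009] w 36.84665391835704 g 0.0 F [0.3 0.1 0.3] q [ 0.47  0.5   1.9  -0.    0.75  0.02]
[[-0.435, 0.9, -0.003], [0.9, 0.435, -0.005], [-0.003, -0.005, -1.0]]
yaw x 115.79
to [476,254,4] tool delta mm [-0.5  1.1 85.7]
```

```bash
python3 -m creep '{"delta_pos":[[-0.0005,0.0011,0.025],[0,0,0.025],[0,0,0.02],[0,0,0.01],[0,0,0.005],[0,0,0],[0,0,0]],"twist":[[0,0,0],[0,0,0],[0,0,0],[0,0,0],[0,0,0],[0,0,0],[0,0,0]]}'; python3 -m creep '{"delta_pos":[[0,0,0],[0,0,0],[0,0,0],[0,0,0],[0,0,0],[0,0,0],[0,0,0]],"twist":[[0,0,0],[0,0,0],[0,0,0],[0,0,0],[0,0,0],[0,0,0],[0,0,0]]}' 0;  python3 -m creep '{"delta_pos":[[0,0,-0.01],[0,0,-0.03],[0,0,-0.03],[0,0,-0.03],[0,0,-0.03],[0,0,-0.03],[0,0,-0.03],[0,0,-0.02],[0,0,0],[0,0,0]],"twist":[[0,0,0],[0,0,0],[0,0,0],[0,0,0],[0,0,0],[0,0,7],[0,0,7],[0,0,0],[0,0,0],[0,0,0]]}'; python3 -m creep '{"delta_pos":[[0,0,0],[0,0,0],[0,0,0],[0,0,0],[0,0,0],[0,0,0],[0,0,0],[0,0,0],[0,0,0],[0,0,0],[0,0,0],[0,0,0]],"twist":[[0,-7.1,0],[0,-7.1,0],[0,-7.1,0],[0,-7.1,0],[0,-7.1,0],[0,-7.1,0],[0,-7.1,0],[0,-7.1,0],[0,-7.1,0],[0,-1,0],[0,0,0],[0,0,0]]}'
cat > axis.py <<'E'
from h import *
import sys
im,d=shot('scene',sys.argv[1]); o=get_obs()
P=cloud('scene',d.astype(float));M=R.from_rotvec(o['orientation']).as_matrix()
T=(P-np.array(o['ee_pos']))@M
m=(np.abs(T[...,1])<14)&(T[...,0]>30)&(T[...,0]<140)&(np.abs(T[...,2])<30)
Q=T[m]
for a in range(30,140,30):
    k=Q[(Q[:,0]>=a)&(Q[:,0]<a+30)]
    if len(k):print(a,len(k),k.mean(0).round(1),k.max(0).round(1),k.min(0).round(1))
E
python3 axis.py s4; python3 to.py
```

```text
t: 32.38
ee_pos: [478.7, 253.6, 6.4]
orientation: [1.67, 2.658, -0.004]
ft_force: [0.1, 0.1, 0.6]
width: 37.0
grasp_force: 0.0
t: 32.97
ee_pos: [477.8, 253.5, 6.3]
orientation: [1.669, 2.66, -0.005]
ft_force: [-2.2, -1.6, 6.5]
width: 15.2
grasp_force: 30.0
t: 33.8
ee_pos: [478.1, 254.5, 216.7]
orientation: [1.979, 2.436, -0.001]
ft_force: [-0.1, -0.6, -2.4]
width: 15.1
grasp_force: 30.0
t: 34.8
ee_pos: [477.6, 254.0, 214.5]
orientation: [1.334, 1.645, -0.854]
ft_force: [-0.4, 0.3, -2.2]
width: 15.5
grasp_force: 30.0
30 52 [45.5  4.7 -5.2] [60.  10.1  2.8] [ 30.2  -1.1 -12.8]
60 45 [75.4  4.1 -4.6] [88.4  8.6  3.7] [ 61.1  -2.8 -11.7]
90 44 [103.2   4.6  -3.6] [115.8   9.2   4.7] [ 90.1  -1.5 -11. ]
t 34.85 p [478.  253.9 215.6] rv [ 1.336  1.644 -0.852] w 15.292079470417516 g 29.987043142318726 F [ 0.6  1.  -3.1] q [ 0.88  0.73  1.59 -0.79  1.7   0.96]
[[-0.088, 0.979, 0.184], [0.415, 0.203, -0.887], [-0.906, -0.002, -0.424]]
yaw x 101.93
```

```bash
cat > incup.py <<'E'
from h import *
import sys
f=np.load('pics/'+sys.argv[1]+'.npz');P=cloud('scene',f['d'].astype(float))
m=(P[...,2]>90)&(P[...,2]<180)&(np.hypot(P[...,0]-675.5,P[...,1]-36.5)<95)
N,l,s,c=cv2.connectedComponentsWithStats(m.astype(np.uint8))
for i in range(1,N):
    if s[i,4]<20: continue
    Q=P[l==i]
    v=cv2.fitLine(Q.astype(np.float32),cv2.DIST_HUBER,0,.01,.01).ravel();d=v[:3]*np.sign(v[5-3]);p=v[3:]
    at=lambda z:np.round(p+d*(z-p[2])/d[2]-[675.5,36.5,0],1)
    print(s[i,4],'dir',d.round(2),'off at 85',at(85),'15',at(15),'top',Q[Q[:,2]>Q[:,2].max()-8].mean(0).round(1))
E
python3 incup.py s3; python3 cup.py 10 10 110 116
```

```text
209 dir [-0.08 -0.41  0.91] off at 85 [ 11.8 -15.8  85. ] 15 [17.9 15.5 15. ] top [681.9  -5.9 149.4]
hover [703.7 -48.5 223.2] delta [-152.   159.4  306.4] q [ 0.32  0.73  1.57 -1.17  1.37  0.71] 0.0
final [694.   -2.9 123.6] delta [-42.  159.4 306.4] q [ 0.39  0.88  1.55 -1.15  1.36  0.85] 0.0
tip hover [692.9   2.7 119.6] tip now [467.2 305.1 112. ] rim cross off [ 14.  -17.9]
```

```bash
sed -i 's/lat,sh,s,L=map(float,sys.argv\[1:5\])/lat,sh,s,L,tz=map(float,sys.argv[1:6])/; s/hx+lat\*ly,20\]/hx+lat*ly,tz]/; s/x\[2\]\*-65\*1/x[2]*-(85-tz)/' cup.py; python3 cup.py -10.7 17.6 85 116 45
```

```text
hover [679.6 -34.9 225.6] delta [-146.4  138.6  289. ] q [ 0.35  0.7   1.61 -1.15  1.38  0.73] 0.0
final [6.722e+02 4.000e-01 1.486e+02] delta [-61.4 138.6 289. ] q [ 0.4   0.82  1.6  -1.14  1.37  0.85] 0.0
tip hover [668.8  16.3 122. ] tip now [467.2 305.1 112. ] rim cross off [-10.2  -3.3]
```

```bash
python3 -m creep '{"delta_pos":[[-0.0122,0.0114,0.0241],[-0.0122,0.0114,0.0241],[-0.0122,0.0114,0.0241],[-0.0122,0.0114,0.0241],[-0.0122,0.0114,0.0241],[-0.0122,0.0114,0.0241],[-0.0122,0.0114,0.0241],[-0.0122,0.0114,0.0241],[-0.0122,0.0114,0.0241],[-0.0122,0.0114,0.0241],[-0.0122,0.0114,0.0241],[-0.0122,0.0114,0.0241],[0,0,0],[0,0,0]],"twist":[[0,0,0],[0,0,0],[0,0,0],[0,0,0],[0,0,0],[0,0,0],[0,0,0],[0,0,0],[0,0,0],[0,0,0],[0,0,0],[0,0,0],[0,0,0],[0,0,0]]}'; python3 cup.py -12 17.6 85 116 45
```

```text
t: 36.02
ee_pos: [677.8, -37.4, 228.3]
orientation: [1.34, 1.639, -0.851]
ft_force: [-1.3, 0.2, -2.8]
width: 15.3
grasp_force: 30.0
hover [677.6 -35.1 225.7] delta [ 3.4  0.2 -0.9] q [ 0.35  0.7   1.62 -1.15  1.38  0.74] 0.0
final [6.705e+02 1.000e-01 1.486e+02] delta [88.4  0.2 -0.9] q [ 0.4   0.82  1.6  -1.13  1.37  0.86] 0.0
tip hover [667.3  16.1 122. ] tip now [667.6  13.8 124.7] rim cross off [-11.5  -3.4]
```

```bash
python3 -m creep '{"delta_pos":[[0.012,0,-0.001],[0.016,0,0],[0.016,0,0],[0.016,0,0],[0.016,0,0],[0.012,0,0],[0,0,0],[0,0,0]],"twist":[[0,0,0],[0,0,0],[0,0,0],[0,0,0],[0,0,0],[0,0,0],[0,0,0],[0,0,0]]}'; python3 cup.py -12 17.6 85 116 45
```

```text
t: 36.68
ee_pos: [669.7, 2.8, 146.0]
orientation: [1.332, 1.643, -0.855]
ft_force: [-0.1, 0.7, -1.9]
width: 15.3
grasp_force: 30.0
hover [678.6 -34.4 225.9] delta [-88.6   0.8   1.1] q [ 0.35  0.7   1.62 -1.15  1.38  0.74] 0.0
final [6.710e+02 5.000e-01 1.488e+02] delta [-3.6  0.8  1.1] q [ 0.4   0.82  1.6  -1.14  1.37  0.85] 0.0
tip hover [667.6  16.3 122.1] tip now [658.7  53.6  42.2] rim cross off [-11.5  -3.4]
```

No contact, so I release, back off and look.

```bash
python3 -m creep '{"delta_pos":[[0,0,0],[0,0,0],[0,0,0],[0,0,0],[0,0,0]],"twist":[[0,0,0],[0,0,0],[0,0,0],[0,0,0],[0,0,0]]}' 0.42;python3 -m creep '{"delta_pos":[[0,0,-0.02],[0,0,-0.03],[0,0,-0.03],[0,0,-0.03],[0,0,-0.03],[-0.03,0,-0.01],[-0.03,0,0],[0,0,0],[0,0,0]],"twist":[[0,0,0],[0,0,0],[0,0,0],[0,0,0],[0,0,0],[0,0,0],[0,0,0],[0,0,0],[0,0,0]]}'>/dev/null; python3 to.py;  python3 - <<'E'
from h import *
im,d=shot('scene','s5')
cv2.imwrite('pics/c6.png',cv2.resize(im[180:330,220:420,::-1],None,fx=3.5,fy=3.5))
E
python3 incup.py s5
```

```text
t: 37.1
ee_pos: [670.0, 1.9, 147.7]
orientation: [1.335, 1.641, -0.853]
ft_force: [-0.6, 0.6, -3.1]
width: 36.7
grasp_force: 1.6
t 37.85 p [648.2 110.6 267.3] rv [ 1.337  1.639 -0.849] w 36.908269331807446 g 0.0 F [ 0.4  0.6 -0.8] q [ 0.56  0.69  1.51 -1.02  1.58  0.71]
[[-0.083, 0.979, 0.186], [0.413, 0.203, -0.888], [-0.907, 0.003, -0.422]]
yaw x 101.33
154 dir [ 0.08 -0.01  1.  ] off at 85 [ 0.2 -3.4 85. ] 15 [-5.2 -2.7 15. ] top [679.7  32.  154.1]
197 dir [ 0.13 -0.57  0.81] off at 85 [ 11.8 -11.   85. ] 15 [ 0.9 38.3 15. ] top [692.9  -6.5 140.8]
```

View pics/c6.png

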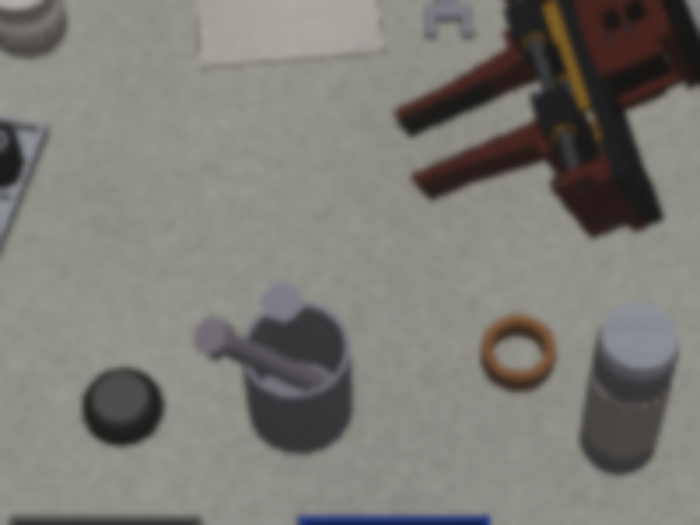

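```bash
python3 -m creep '{"delta_pos":[[0,0,0],[0,0,0],[0,0,0],[0,0,0],[0,0,0],[0,0,0],[0,0,0],[0,0,0],[0,0,0],[0,0,0],[0,0,0],[0,0,0],[0,0,0]],"twist":[[0,7.1,0],[0,7.1,0],[0,7.1,0],[0,7.1,0],[0,7.1,0],[0,7.1,0],[0,7.1,0],[0,7.1,0],[0,7.1,0],[0,1.2,-5.3],[0,0,-5.3],[0,0,0],[0,0,0]]}'; python3 to.py "[420,241.5,90]" "[420,241.5,4]"
python3 - <<'E'
from h import *
shot('scene','s6')
from bolts import *
bolts('scene','s6')
E
python3 incup.py s6
```

```text
t: 38.98
ee_pos: [647.0, 110.3, 263.5]
orientation: [-1.751, -2.605, 0.005]
ft_force: [-0.2, 0.5, -0.3]
width: 36.9
grasp_force: 0.0
t 38.9833 p [647.  110.3 263.5] rv [-1.751 -2.605  0.005] w 36.85866738254952 g 0.0 F [-0.2  0.5 -0.3] q [ 0.15  0.43  1.52 -0.    1.2  -0.24]
[[-0.377, 0.926, -0.004], [0.926, 0.377, -0.001], [0.001, -0.005, -1.0]]
yaw x 112.17
to [420,241.5,90] tool delta mm [ 207.1 -159.9  174.3]
to [420,241.5,4] tool delta mm [-0.1  0.4 86. ]
scene centre [406.6 281. ] az 112.2 len 151.9 grip40 [421.7 244. ]
155 dir [ 0.1  -0.01  0.99] off at 85 [-1.1 -3.2 85. ] 15 [-8.1 -2.4 15. ] top [679.1  32.2 154.2]
192 dir [ 0.18 -0.58  0.79] off at 85 [ 9.1 -9.9 85. ] 15 [-6.4 41.8 15. ] top [692.9  -6.4 140. ]
```

```bash
python3 -m creep '{"delta_pos":[[0.0173,-0.0133,0.0145],[0.0173,-0.0133,0.0145],[0.0173,-0.0133,0.0145],[0.0173,-0.0133,0.0145],[0.0173,-0.0133,0.0145],[0.0173,-0.0133,0.0145],[0.0173,-0.0133,0.0145],[0.0173,-0.0133,0.0145],[0.0173,-0.0133,0.0145],[0.0173,-0.0133,0.0145],[0.0173,-0.0133,0.0145],[0.0173,-0.0133,0.0145],[0,0,0],[0,0,0]],"twist":[[0,0,0],[0,0,0],[0,0,0],[0,0,0],[0,0,0],[0,0,0],[0,0,0],[0,0,0],[0,0,0],[0,0,0],[0,0,0],[0,0,0],[0,0,0],[0,0,0]]}'; python3 to.py "[420,241.5,4]"
```

```text
t: 40.2
ee_pos: [419.3, 242.3, 90.5]
orientation: [-1.745, -2.609, 0.006]
ft_force: [1.4, -0.5, 0.2]
width: 36.6
grasp_force: 0.0
t 40.2 p [419.3 242.3  90.5] rv [-1.745 -2.609  0.006] w 36.60879081170462 g 0.0 F [ 1.4 -0.5  0.2] q [0.5  0.43 2.02 0.   0.69 0.11]
[[-0.382, 0.924, -0.004], [0.924, 0.382, -0.002], [-0.0, -0.004, -1.0]]
yaw x 112.44
to [420,241.5,4] tool delta mm [-1.   0.7 86.5]
```

```bash
python3 -m creep '{"delta_pos":[[-0.001,0.0007,0.025],[0,0,0.025],[0,0,0.02],[0,0,0.011],[0,0,0.005],[0,0,0],[0,0,0]],"twist":[[0,0,0],[0,0,0],[0,0,0],[0,0,0],[0,0,0],[0,0,0],[0,0,0]]}'; python3 -m creep '{"delta_pos":[[0,0,0],[0,0,0],[0,0,0],[0,0,0],[0,0,0],[0,0,0],[0,0,0]],"twist":[[0,0,0],[0,0,0],[0,0,0],[0,0,0],[0,0,0],[0,0,0],[0,0,0]]}' 0;  python3 -m creep '{"delta_pos":[[0,0,-0.01],[0,0,-0.03],[0,0,-0.03],[0,0,-0.03],[0,0,-0.03],[0,0,-0.03],[0,0,-0.03],[0,0,-0.03],[0,0,0],[0,0,0]],"twist":[[0,0,0],[0,0,0],[0,0,0],[0,0,0],[0,0,0],[0,0,5.5],[0,0,5.5],[0,0,0],[0,0,0],[0,0,0]]}'; python3 -m creep '{"delta_pos":[[0,0,0],[0,0,0],[0,0,0],[0,0,0],[0,0,0],[0,0,0],[0,0,0],[0,0,0],[0,0,0],[0,0,0],[0,0,0],[0,0,0]],"twist":[[0,-7.1,0],[0,-7.1,0],[0,-7.1,0],[0,-7.1,0],[0,-7.1,0],[0,-7.1,0],[0,-7.1,0],[0,-7.1,0],[0,-7.1,0],[0,-1,0],[0,0,0],[0,0,0]]}'; python3 axis.py s7; python3 to.py; python3 cup.py 15 12 80 116 58
```

```text
t: 40.78
ee_pos: [422.3, 241.3, 5.8]
orientation: [-1.749, -2.609, 0.001]
ft_force: [0.5, -0.6, 0.8]
width: 37.0
grasp_force: 0.0
t: 41.37
ee_pos: [421.4, 241.1, 5.7]
orientation: [-1.747, -2.609, 0.003]
ft_force: [-1.8, -1.7, 7.3]
width: 15.2
grasp_force: 30.0
t: 42.2
ee_pos: [422.5, 241.6, 226.8]
orientation: [1.99, 2.431, 0.003]
ft_force: [-0.6, 0.7, -3.7]
width: 15.3
grasp_force: 30.0
t: 43.2
ee_pos: [421.7, 240.9, 224.1]
orientation: [1.343, 1.644, -0.857]
ft_force: [-0.7, -0.3, -2.7]
width: 14.9
grasp_force: 30.0
30 46 [44.5  5.7 -5.3] [59.4 11.7  3.2] [ 30.6  -1.1 -12. ]
60 48 [75.7  4.8 -4.7] [89.4  9.9  3.1] [ 60.4  -0.3 -11.8]
90 40 [104.1   4.   -3.8] [116.6   8.5   4.4] [ 90.6  -0.9 -11.3]
t 43.25 p [422.  240.9 225.1] rv [ 1.345  1.644 -0.855] w 14.914757330604873 g 29.99099850654602 F [-0.  0. -3.] q [ 0.93  0.66  1.7  -0.74  1.7   1.01]
[[-0.086, 0.98, 0.177], [0.418, 0.197, -0.887], [-0.904, -0.003, -0.427]]
yaw x 101.64
hover [705.3 -33.8 233.8] delta [-147.1  223.7  290. ] q [ 0.34  0.72  1.55 -1.14  1.39  0.69] 0.0
final [ 6.984e+02 -4.000e-01  1.614e+02] delta [-67.1 223.7 290. ] q [ 0.39  0.83  1.54 -1.13  1.38  0.79] 0.0
tip hover [694.7  17.8 130.3] tip now [411.4 292.5 121.7] rim cross off [14.9  2.2]
```

```bash
python3 cup.py 14 10 65 116 68;  python3 -m creep '{"delta_pos":[[-0.011,0.0172,0.0223],[-0.011,0.0172,0.0223],[-0.011,0.0172,0.0223],[-0.011,0.0172,0.0223],[-0.011,0.0172,0.0223],[-0.011,0.0172,0.0223],[-0.011,0.0172,0.0223],[-0.011,0.0172,0.0223],[-0.011,0.0172,0.0223],[-0.011,0.0172,0.0223],[-0.011,0.0172,0.0223],[-0.011,0.0172,0.0223],[-0.011,0.0172,0.0223],[0,0,0],[0,0,0]],"twist":[[0,0,0],[0,0,0],[0,0,0],[0,0,0],[0,0,0],[0,0,0],[0,0,0],[0,0,0],[0,0,0],[0,0,0],[0,0,0],[0,0,0],[0,0,0],[0,0,0],[0,0,0]]}'; python3 cup.py 14 10 65 116 68
```

```text
hover [703.4 -29.7 230.2] delta [-142.   222.7  287.6] q [ 0.34  0.72  1.55 -1.14  1.4   0.69] 0.0
final [697.8  -2.6 171.4] delta [-77.  222.7 287.6] q [ 0.38  0.81  1.54 -1.13  1.39  0.78] 0.0
tip hover [692.8  21.9 126.8] tip now [411.4 292.5 121.7] rim cross off [13.3  4.7]
t: 44.5
ee_pos: [704.5, -33.8, 232.8]
orientation: [1.348, 1.639, -0.855]
ft_force: [0.2, 0.3, -2.9]
width: 14.9
grasp_force: 29.9
hover [702.8 -29.7 230.3] delta [ 4.1 -0.9 -2.9] q [ 0.34  0.72  1.55 -1.14  1.4   0.7 ] 0.0
final [697.4  -2.5 171.5] delta [69.1 -0.9 -2.9] q [ 0.38  0.81  1.54 -1.13  1.39  0.78] 0.0
tip hover [692.6  21.9 126.8] tip now [694.4  17.7 129.3] rim cross off [13.4  4.7]
```

```bash
python3 -m creep '{"delta_pos":[[0.014,-0.0009,-0.0029],[0.015,0,0],[0.015,0,0],[0.015,0,0],[0.01,0,0],[0,0,0],[0,0,0]],"twist":[[0,0,0],[0,0,0],[0,0,0],[0,0,0],[0,0,0],[0,0,0],[0,0,0]]}'; python3 cup.py 14 10 65 116 68
python3 - <<'E'
from h import *
im,d=shot('scene','s8')
cv2.imwrite('pics/c7.png',cv2.resize(im[180:330,220:420,::-1],None,fx=3.5,fy=3.5))
E
```

```text
t: 45.08
ee_pos: [695.6, 0.8, 167.3]
orientation: [1.34, 1.645, -0.86]
ft_force: [-4.8, -1.0, -4.4]
width: 16.2
grasp_force: 30.2
hover [704.1 -29.1 230.4] delta [-70.3   2.    1.3] q [ 0.34  0.73  1.55 -1.14  1.4   0.69] 0.0
final [698.2  -2.2 171.5] delta [-5.3  2.   1.3] q [ 0.38  0.81  1.54 -1.13  1.39  0.77] 0.0
tip hover [693.   22.1 126.9] tip now [684.5  52.   63.8] rim cross off [13.3  4.8]
```

View pics/c7.png

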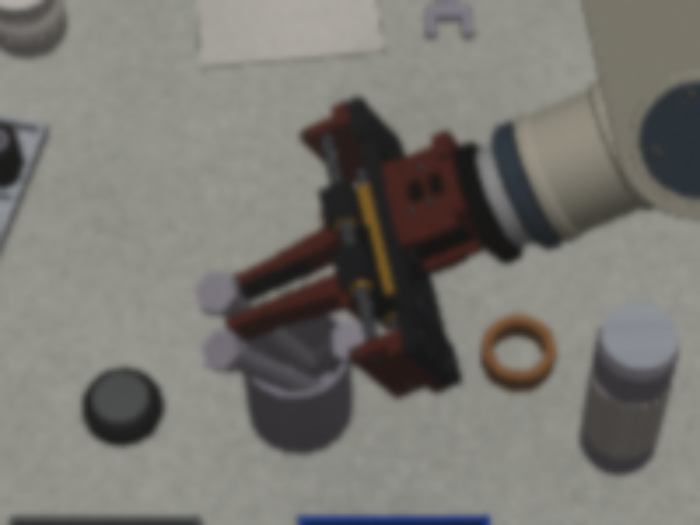

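```bash
python3 -m creep '{"delta_pos":[[0,0,0],[0,0,0],[0,0,0],[0,0,0],[0,0,0]],"twist":[[0,0,0],[0,0,0],[0,0,0],[0,0,0],[0,0,0]]}' 0.4;python3 -m creep '{"delta_pos":[[0,0,-0.01],[0,0,-0.02],[0,0,-0.02],[0,0,-0.03],[0,0,-0.03],[0,0,-0.03],[-0.03,0,-0.01],[-0.03,0,0],[0,0,0],[0,0,0]],"twist":[[0,0,0],[0,0,0],[0,0,0],[0,0,0],[0,0,0],[0,0,0],[0,0,0],[0,0,0],[0,0,0],[0,0,0]]}'
python3 - <<'E'
from h import *
im,d=shot('scene','s9')
cv2.imwrite('pics/c8.png',cv2.resize(im[180:330,120:420,::-1],None,fx=2.6,fy=2.6))
E
python3 incup.py s9
```

```text
t: 45.55
ee_pos: [697.8, -0.3, 170.2]
orientation: [1.343, 1.641, -0.855]
ft_force: [-2.3, 0.7, -3.4]
width: 35.0
grasp_force: 1.5
t: 46.38
ee_pos: [676.6, 109.0, 291.0]
orientation: [1.345, 1.639, -0.85]
ft_force: [0.5, -0.3, 0.1]
width: 35.0
grasp_force: 0.0
322 dir [0.11 0.03 0.99] off at 85 [ 21.7 -24.2  85. ] 15 [ 14.1 -26.1  15. ] top [701.6  22.4 161.6]
129 dir [0.3  0.33 0.9 ] off at 85 [ 9.1 15.1 85. ] 15 [-14.2 -10.3  15. ] top [699.6  71.4 149.4]
```

View pics/c8.png

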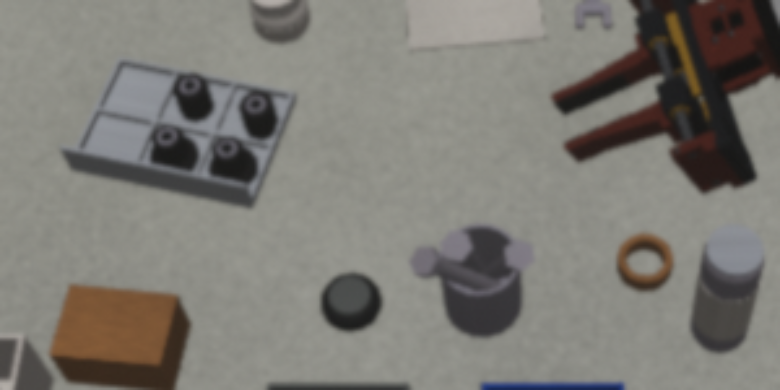

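```bash
python3 -m creep '{"delta_pos":[[0,0,0],[0,0,0],[0,0,0],[0,0,0],[0,0,0],[0,0,0],[0,0,0],[0,0,0],[0,0,0],[0,0,0],[0,0,0],[0,0,0],[0,0,0]],"twist":[[0,7.1,0],[0,7.1,0],[0,7.1,0],[0,7.1,0],[0,7.1,0],[0,7.1,0],[0,7.1,0],[0,7.1,0],[0,7.1,0],[0,0.8,5.8],[0,0,5.8],[0,0,0],[0,0,0]]}' 0; python3 to.py "[470,150,291]" "[470,-83,200]" "[672,-83,120]" "[672,-83,28]"
```

```text
t: 47.52
ee_pos: [675.5, 107.9, 286.7]
orientation: [2.222, 2.219, -0.008]
ft_force: [0.8, 0.3, -0.7]
width: 0.9
grasp_force: 0.0
t 47.5167 p [675.5 107.9 286.7] rv [ 2.222  2.219 -0.008] w 0.8531726878456799 g 0.0 F [ 0.8  0.3 -0.7] q [ 0.14  0.45  1.43 -0.    1.26  0.15]
[[0.001, 1.0, -0.003], [1.0, -0.001, -0.004], [-0.004, -0.003, -1.0]]
yaw x 89.93
to [470,150,291] tool delta mm [  41.8 -205.6   -3.8]
to [470,-83,200] tool delta mm [-232.6    0.6   92. ]
to [672,-83,120] tool delta mm [  0.6 202.2  79.4]
to [672,-83,28] tool delta mm [ 0.4  0.3 92. ]
```

```bash
python3 -m creep '{"delta_pos":[[0.006,-0.0294,0],[0.006,-0.0294,0],[0.006,-0.0294,0],[0.006,-0.0294,0],[0.006,-0.0294,0],[0.006,-0.0294,0],[0.006,-0.0294,0],[0,0,0]],"twist":[[0,0,0],[0,0,0],[0,0,0],[0,0,0],[0,0,0],[0,0,0],[0,0,0],[0,0,0]]}' >/dev/null; python3 to.py
python3 - <<'E'
from h import *
i1,d1=shot('top','t2');i2,d2=shot('scene','s10')
a=cv2.resize(i1[160:220,300:370],None,fx=5.5,fy=5.5);b=cv2.resize(i2[250:320,265:345],None,fx=4.8,fy=4.8)
h=min(a.shape[0],b.shape[0]);cv2.imwrite('pics/c9.png',np.hstack([a[:h],b[:h]])[:,:,::-1])
for n,d in(('top',d1),('scene',d2)):
    P=cloud(n,d.astype(float));m=(P[...,2]>125)&(P[...,2]<190)&(np.hypot(P[...,0]-675,P[...,1]-36)<100)
    N,l,s,c=cv2.connectedComponentsWithStats(m.astype(np.uint8))
    for i in range(1,N):
        if s[i,4]>8: Q=P[l==i];print(n,s[i,4],c[i].round(),Q.mean(0).round(1),Q[:,2].max().round(1))
E
python3 -c "
from m import *
comps('top','t2',zlo=20,zhi=60,box=(400,600,-380,-150))"
```

```text
t 48.1833 p [465.2 151.6 287.2] rv [-2.219 -2.223  0.011] w 0.7145074249698035 g 0.0 F [ 0.4  0.2 -0.7] q [ 0.29  0.15  1.85 -0.    1.15  0.29]
[[-0.002, 1.0, -0.005], [1.0, 0.002, -0.005], [-0.005, -0.005, -1.0]]
yaw x 90.1
top 129 [316. 170.] [700.5  70.6 141.5] 151.4
top 277 [344. 170.] [700.1  10.1 145.2] 163.5
scene 236 [289. 277.] [705.    9.4 148. ] 166.7
scene 115 [319. 277.] [704.1  72.9 144.3] 150.8
top px [463. 246.] n 252 ztop 40.0 topmean [ 548.3 -279. ] rect [ 548.4 -278.1  191.     5.7   76. ]
top px [434. 253.] n 146 ztop 43.9 topmean [ 531.  -207.3] rect [ 530.5 -206.7   28.7   27.6   89.1]
top px [459. 259.] n 156 ztop 43.7 topmean [ 517.3 -267. ] rect [ 517.4 -266.9   28.1   30.1   10.4]
top px [425. 274.] n 188 ztop 43.6 topmean [ 480.3 -184.7] rect [ 480.7 -184.8   32.9   32.4   28.1]
top px [454. 284.] n 194 ztop 43.9 topmean [ 457.6 -252.5] rect [ 457.6 -252.1   32.6   32.7   88.8]
```

View pics/c9.png

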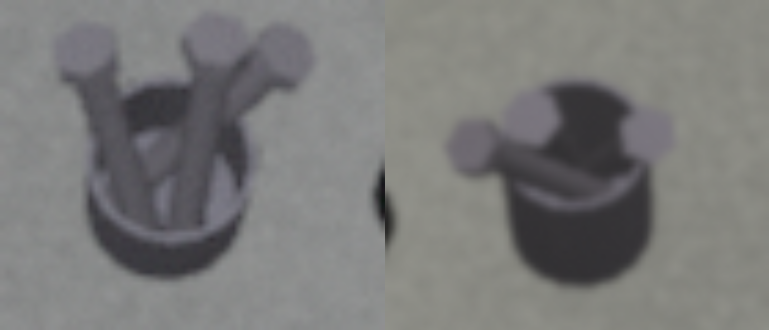

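Run:
```python
from h import *
f=np.load('pics/t2.npz');P=cloud('top',f['d'].astype(float));P[...,2]+=1.5
for n,(x,y) in dict(hM=(213,40),sM1=(207,95),sM2=(197,140),sM3=(190,185),sM4=(187,210),hL=(85,48),sL1=(105,95),sL2=(130,160),sL3=(142,205),hR=(285,55),sR1=(240,100),sR2=(155,155)).items():
    u=int(round(300+x/5.5));v=int(round(160+y/5.5));print(n,u,v,np.nanmedian(P[v-1:v+2,u-1:u+2].reshape(-1,3),0).round(1),P[v,u].round(1))
```

```text
hM 339 167 [701.6  21.7 160.7] [701.3  21.7 161.8]
sM1 338 177 [686.2  22.7 136.8] [686.1  22.7 137.1]
sM2 336 185 [676.   25.7 106. ] [676.   25.7 106.3]
sM3 335 194 [662.9  26.7  73.5] [662.   26.8  77.4]
sM4 334 198 [656.9  28.3  57.6] [656.9  28.3  57.6]
hL 315 169 [701.1  72.5 144.8] [700.8  72.5 147.6]
sL1 319 177 [689.6  63.8 123.6] [689.3  63.8 124.5]
sL2 324 189 [673.5  52.   77.8] [673.5  52.   77.8]
sL3 326 197 [661.5  46.9  50.9] [661.3  46.8  48. ]
hR 352 170 [701.8  -7.7 137.7] [701.8  -7.7 137.3]
sR1 344 178 [690.9   7.9 109.9] [691.5   7.9 108.6]
sR2 328 188 [680.9  42.3  56.7] [680.8  42.3  57. ]
```

All three bolts are in the cup. The middle one (head at (213,40) in the crop) comes out with its tip about 20 mm up, which is close to the 25 mm limit, so it is resting on another bolt. I will press its head down gently to seat it.

```bash
python3 -m creep '{"delta_pos":[[-0.0129,0.0237,0.006],[-0.0129,0.0237,0.006],[-0.0129,0.0237,0.006],[-0.0129,0.0237,0.006],[-0.0129,0.0237,0.006],[-0.0129,0.0237,0.006],[-0.0129,0.0237,0.006],[-0.0129,0.0237,0.006],[-0.0129,0.0237,0.006],[-0.0129,0.0237,0.006],[0,0,0],[0,0,0]],"twist":[[0,0,0],[0,0,0],[0,0,0],[0,0,0],[0,0,0],[0,0,0],[0,0,0],[0,0,0],[0,0,0],[0,0,0],[0,0,0],[0,0,0]]}' >/dev/null; python3 to.py "[702,22,172]"
```

```text
t 49.2833 p [708.   19.5 226.4] rv [ 2.225  2.216 -0.007] w 0.49064702461691795 g 0.0 F [ 0.8 -0.7 -0.2] q [ 0.01  0.54  1.42 -0.    1.18  0.02]
[[0.004, 1.0, -0.002], [1.0, -0.004, -0.004], [-0.004, -0.002, -1.0]]
yaw x 89.76
to [702,22,172] tool delta mm [ 2.7 -5.9 54.4]
```

```bash
python3 -m creep '{"delta_pos":[[0.0027,-0.0059,0.02],[0,0,0.02],[0,0,0.014],[0,0,0],[0,0,0]],"twist":[[0,0,0],[0,0,0],[0,0,0],[0,0,0],[0,0,0]]}'; python3 -m creep '{"delta_pos":[[0,0,0.003],[0,0,0.003],[0,0,0.003],[0,0,0]],"twist":[[0,0,0],[0,0,0],[0,0,0],[0,0,0]]}'; python3 -m creep '{"delta_pos":[[0,0,0.002],[0,0,0.001],[0,0,0]],"twist":[[0,0,0],[0,0,0],[0,0,0]]}'
```

```text
t: 49.7
ee_pos: [700.4, 23.4, 173.7]
orientation: [2.224, 2.217, -0.007]
ft_force: [0.3, 0.6, -0.8]
width: 0.1
grasp_force: 0.0
t: 50.03
ee_pos: [700.9, 23.0, 165.2]
orientation: [2.224, 2.215, -0.005]
ft_force: [0.5, -0.5, 0.0]
width: 0.4
grasp_force: 0.0
t: 50.28
ee_pos: [701.2, 23.0, 162.7]
orientation: [2.224, 2.215, -0.004]
ft_force: [-0.3, 0.3, 1.9]
width: 0.6
grasp_force: 1.1
```

```bash
for i in 1; do python3 -m creep '{"delta_pos":[[0,0,0.0015],[0,0,0.0015],[0,0,0]],"twist":[[0,0,0],[0,0,0],[0,0,0]]}' | grep -E 'pos|force'; done; python3 -m creep '{"delta_pos":[[0,0,0.0015],[0,0,0.0015],[0,0,0]],"twist":[[0,0,0],[0,0,0],[0,0,0]]}' | grep -E 'pos|ft'
```

```text
ee_pos: [702.3, 23.2, 161.5]
ft_force: [-1.5, 1.6, 11.0]
grasp_force: 5.0
ee_pos: [703.6, 23.4, 160.8]
ft_force: [-2.5, 2.3, 21.8]
```

```bash
python3 -m creep '{"delta_pos":[[0,0,-0.02],[0,0,-0.03],[0,-0.03,-0.01],[0,-0.035,0],[0,-0.035,0],[0,-0.035,0],[0,-0.035,0],[0,0,0],[0,0,0]],"twist":[[0,0,0],[0,0,0],[0,0,0],[0,0,0],[0,0,0],[0,0,0],[0,0,0],[0,0,0],[0,0,0]]}'
python3 - <<'E'
from h import *
acc=[];
for k in range(4):
    i1,d1=shot('top','t%d'%(3+k)); acc.append(d1)
d=np.mean(acc,0);P=cloud('top',d.astype(float));P[...,2]+=1.5
cv2.imwrite('pics/c10.png',cv2.resize(i1[160:220,300:370,::-1],None,fx=8,fy=8,interpolation=cv2.INTER_CUBIC))
np.save('pics/P.npy',P)
E
```

```text
t: 51.53
ee_pos: [529.5, 23.8, 216.6]
orientation: [2.224, 2.216, -0.005]
ft_force: [0.1, -0.2, -0.3]
width: 0.4
grasp_force: 0.0
```

View pics/c10.png

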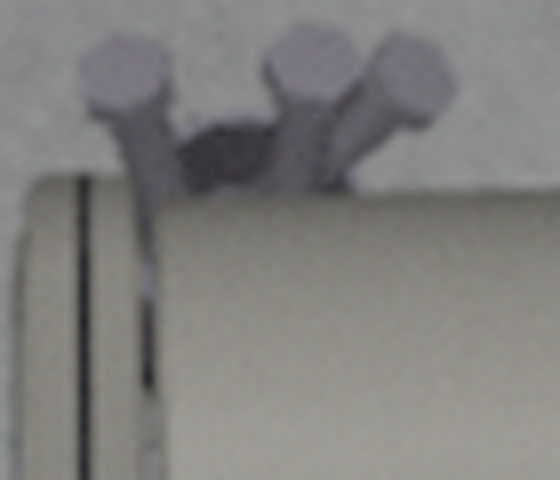

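Run:
```python
import numpy as np
P=np.load('pics/P.npy')
for n,(x,y) in dict(L=(125,70),M=(312,62),R=(415,75)).items():
    cu,cv=300+x/8-.4,160+y/8-.4
    for r in(3,4):
        v,u=np.mgrid[0:480,0:640];Q=P[(u-cu)**2+(v-cv)**2<=r*r];
        for _ in range(3):
            c=np.median(Q,0);A=np.c_[Q[:,:2]-c[:2],np.ones(len(Q))];w=np.linalg.lstsq(A,Q[:,2],rcond=None)[0];e=np.abs(A@w-Q[:,2]);Q=Q[e<max(2,1.5*np.median(e))]
        nrm=np.array([-w[0],-w[1],1]);nrm/=np.linalg.norm(nrm);cc=np.r_[c[:2],w[2]]
        print(n,r,len(Q),'c',cc.round(1),'axis',nrm.round(3),'lean',np.degrees(np.arccos(nrm[2])).round(1),'tip',(cc-150*nrm).round(1))
```

```text
L 3 28 c [702.5  72.5 144.9] axis [0.373 0.145 0.916] lean 23.6 tip [646.6  50.8   7.5]
L 4 33 c [703.7  72.5 144.7] axis [0.375 0.164 0.912] lean 24.2 tip [647.4  47.9   7.8]
M 3 20 c [702.1  21.6 158.3] axis [ 0.319 -0.01   0.948] lean 18.6 tip [654.3  23.1  16.1]
M 4 37 c [701.9  21.6 158.4] axis [ 0.391 -0.025  0.92 ] lean 23.0 tip [643.3  25.4  20.3]
R 3 26 c [703.3  -6.6 138.8] axis [ 0.185 -0.504  0.844] lean 32.4 tip [675.6  69.   12.2]
R 4 48 c [703.7  -6.6 138.4] axis [ 0.228 -0.441  0.868] lean 29.8 tip [669.4  59.6   8.3]
```

The middle tip now comes out at about 16–20 mm, inside the limit, and it held firm under 22 N. Bolt L's tip measures 7.6 mm against 8 mm expected, so the measurement can be trusted. I recheck the bushes, then go to the button.

```bash
python3 -c "
from m import *
comps('top','t6',zlo=20,zhi=60,box=(400,600,-380,-150))"; python3 -m creep '{"delta_pos":[[-0.027,0,0.01],[-0.027,0,0.01],[-0.027,0,0.01],[-0.026,0,0.01],[0,0.0285,0.005],[0,0.0285,0.005],[0,0.0285,0.005],[0,0.0285,0.005],[0,0.0285,0.005],[0,0,0],[0,0,0]],"twist":[[0,0,0],[0,0,0],[0,0,0],[0,0,0],[0,0,0],[0,0,0],[0,0,0],[0,0,0],[0,0,0],[0,0,0],[0,0,0]]}' >/dev/null; python3 to.py "[673,-83.5,30]"
```

```text
top px [462. 245.] n 249 ztop 40.0 topmean [ 548.5 -278.3] rect [ 548.6 -278.3  190.8    5.5   76.3]
top px [433. 253.] n 149 ztop 43.9 topmean [ 531.3 -207.6] rect [ 530.5 -206.7   28.8   27.1   88.8]
top px [459. 259.] n 154 ztop 43.3 topmean [ 517.4 -267.2] rect [ 518.1 -267.4   29.1   29.1   81.9]
top px [425. 274.] n 172 ztop 43.5 topmean [ 480.6 -184.8] rect [ 480.7 -185.2   31.5   32.6   89. ]
top px [454. 284.] n 195 ztop 43.4 topmean [ 457.9 -252.9] rect [ 457.8 -252.1   32.8   33.    86.2]
t 52.65 p [674.1 -84.  150.2] rv [ 2.225  2.216 -0.006] w 0.5385261708502869 g 0.0 F [-0.7 -0.2 -0.6] q [-0.14  0.58  1.55 -0.    1.01 -0.13]
[[0.004, 1.0, -0.002], [1.0, -0.004, -0.004], [-0.004, -0.002, -1.0]]
yaw x 89.78
to [673,-83.5,30] tool delta mm [  1.   -0.9 120.2]
```

```bash
python3 -m creep '{"delta_pos":[[0.001,-0.0009,0.03],[0,0,0.03],[0,0,0.03],[0,0,0.02],[0,0,0.01],[0,0,0],[0,0,0]],"twist":[[0,0,0],[0,0,0],[0,0,0],[0,0,0],[0,0,0],[0,0,0],[0,0,0]]}'; python3 -m creep '{"delta_pos":[[0,0,0.003],[0,0,0.003],[0,0,0.003],[0,0,0.003],[0,0,0]],"twist":[[0,0,0],[0,0,0],[0,0,0],[0,0,0],[0,0,0]]}'; python3 -m creep '{"delta_pos":[[0,0,0.002],[0,0,0]],"twist":[[0,0,0],[0,0,0]]}'
```

```text
t: 53.23
ee_pos: [671.8, -83.5, 32.0]
orientation: [2.225, 2.215, -0.005]
ft_force: [0.3, 0.1, 0.4]
width: 0.5
grasp_force: 0.0
t: 53.65
ee_pos: [672.6, -83.5, 20.0]
orientation: [2.224, 2.215, -0.004]
ft_force: [0.9, -0.2, 3.7]
width: 0.1
grasp_force: 1.4
t: 53.82
ee_pos: [672.6, -83.5, 18.0]
orientation: [2.224, 2.215, -0.004]
ft_force: [1.1, -0.5, 3.8]
width: 0.5
grasp_force: 1.9
```

```bash
python3 -m creep '{"delta_pos":[[0,0,0.0015],[0,0,0.0015],[0,0,0]],"twist":[[0,0,0],[0,0,0],[0,0,0]]}'; python3 -m creep '{"delta_pos":[[0,0,0.0015],[0,0,0.001],[0,0,0]],"twist":[[0,0,0],[0,0,0],[0,0,0]]}'
```

```text
t: 54.07
ee_pos: [672.6, -83.6, 16.2]
orientation: [2.224, 2.215, -0.004]
ft_force: [-2.3, 0.0, 13.0]
width: -0.1
grasp_force: 6.5
t: 54.32
ee_pos: [672.7, -83.5, 15.9]
orientation: [2.224, 2.215, -0.004]
ft_force: [-8.4, 1.1, 29.4]
width: 0.3
grasp_force: 15.0
```

```bash
python3 -m creep '{"delta_pos":[[0,0,-0.01],[0,0,-0.03],[0,0,-0.03],[0,0,-0.03],[0,0,-0.03],[0,-0.03,-0.02],[0,-0.035,0],[0,-0.035,0],[0,-0.035,0],[0,-0.035,0],[0,-0.035,0],[0,0,0],[0,0,0]],"twist":[[0,0,0],[0,0,0],[0,0,0],[0,0,0],[0,0,0],[0,0,0],[0,0,0],[0,0,0],[0,0,0],[0,0,0],[0,0,0],[0,0,0],[0,0,0]]}'
python3 - <<'E'
from h import *
im,d=shot('top','t9');shot('scene','s11')
cv2.imwrite('pics/c11.png',cv2.resize(im[150:320,220:510,::-1],None,fx=2.7,fy=2.7))
from m import comps
comps('top','t9',zlo=18,zhi=200,box=(400,720,-300,300))
E
```

```text
t: 55.4
ee_pos: [465.2, -81.9, 162.1]
orientation: [2.226, 2.216, -0.006]
ft_force: [1.4, -0.5, 0.9]
width: 0.3
grasp_force: 0.0
top px [236. 176.] n 738 ztop 149.6 topmean [699.9 251.1] rect [697.7 249.   49.9  44.   89.7]
top px [332. 183.] n 1230 ztop 149.8 topmean [699.9  32.8] rect [677.8  31.2  78.9 102.8   1.6]
top px [457. 181.] n 538 ztop 60.0 topmean [ 704.1 -266.5] rect [ 705.3 -265.8   71.4   32.8   84.2]
top px [379. 194.] n 164 ztop 22.6 topmean [675.8 -83. ] rect [676.7 -82.8  36.2  34.9  44.6]
top px [261. 206.] n 44 ztop 21.2 topmean [643.5 201.8] rect [642.2 201.3  16.8  42.3  75.4]
top px [275. 203.] n 18 ztop 21.3 topmean [652.7 169.6] rect [652.8 169.8  22.5   6.9  46.6]
top px [442. 241.] n 126 ztop 40.1 topmean [ 560.2 -229.8] rect [ 560.3 -230.4   91.7    4.8   76.8]
```

View pics/c11.png

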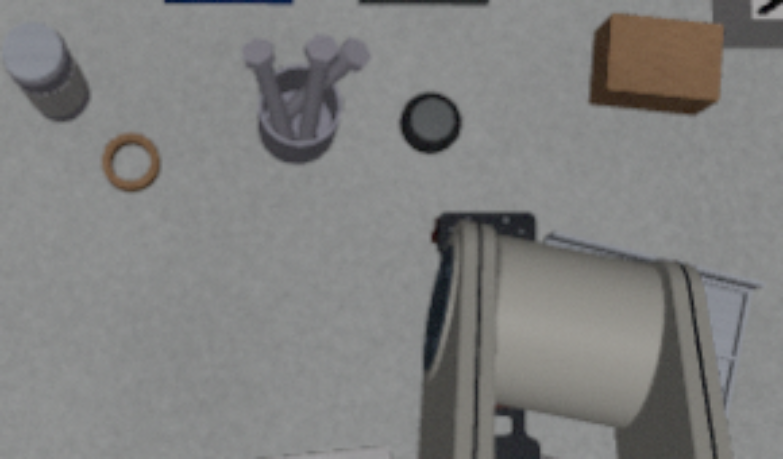

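The bolts are unchanged and the button is back up at (431,122), but the arm hides the tray here. I check the bushes from the scene camera.

Run:
```python
from m import comps
for n in('s10','s11'): comps('scene',n,zlo=30,zhi=60,box=(400,600,-380,-150))
```

```text
scene px [194. 214.] n 146 ztop 45.3 topmean [ 459.2 -250.7] rect [ 459.  -252.    34.6   33.8   62.4]
scene px [218. 221.] n 143 ztop 45.4 topmean [ 482.3 -185. ] rect [ 480.8 -184.5   32.5   35.2   87.5]
scene px [185. 233.] n 120 ztop 45.8 topmean [ 519.4 -264.8] rect [ 517.8 -265.6   29.3   31.6   86.9]
scene px [207. 238.] n 110 ztop 45.3 topmean [ 532.4 -206.6] rect [ 531.4 -206.9   29.5   29.3   65.2]
scene px [178. 244.] n 243 ztop 42.1 topmean [ 549.1 -277.8] rect [ 548.3 -277.9  193.4   10.5   76.2]
scene px [193. 214.] n 144 ztop 45.5 topmean [ 459.8 -250.5] rect [ 458.7 -251.3   33.5   34.6   74.7]
scene px [218. 221.] n 142 ztop 45.4 topmean [ 480.7 -185.3] rect [ 481.2 -185.1   33.3   32.6    4.5]
scene px [185. 234.] n 126 ztop 45.7 topmean [ 519.7 -265.4] rect [ 519.1 -265.7   31.    30.4   51.1]
scene px [207. 238.] n 109 ztop 46.3 topmean [ 533.3 -206.4] rect [ 531.6 -207.3   30.    26.    37.8]
scene px [178. 244.] n 243 ztop 42.2 topmean [ 549.6 -276.3] rect [ 548.3 -278.5  191.1   10.    76.3]
```

```bash
python3 -c "
from workcell import *
print(close_job())"
```

```text
the job is handed in; nothing more can be done
None
```

I handed the job in at about 55 s: three bolts are tip down in the cup, four bushes stand in their rows, and the button was pressed fully and sprang back. Two margins were thin by my measurements: one bolt tip sits about 16–20 mm up (limit 25), and one plain bush is up against its pocket wall, about 13 mm off centre (limit 16).

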